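# Close the filter chamber and clamp it with the folding crank

## Task

Close the filter rig's chamber: first hook the loose cover's tongue under the keeper with the cover tilted and swing it down until it lies flat in its recess. Then swing the folded crank on the handwheel fully upright until it latches, and only then crank the wheel clockwise (seen from above) three quarters of a turn, right to its stop, so that the clamp bar slides over the cover. Leave the cover flat, the crank upright, and the glassware and other things around undisturbed.

Things in the scene. Friction and masses are not known exactly. Their poses are not given: they have to be found in the camera images.
- cover_grip (a point): Grip fin of the loose aluminium cover: upright black fin on top of its plate, 12 mm thick (x), 44 long (y), 38 tall. The cover (0.26 kg) starts flat on the bench, fin up. This point is in the fin's middle, 25 mm above the plate's underside. Axes: x from the tongue edge to the opposite edge, z up out of the plate. The plate's centre lies 15 mm to -x of this point.
- cover: The cover: plate 120 (x) x 100 (y) x 6 mm with a tongue 16 long x 44 wide x 6 mm thick sticking out of the middle of its -x edge in the plate's plane. Origin: centre of the plate's underside (tongue not counted), axes as cover_grip; the tongue's end is at x = -76 mm, the fin's middle at x = +15 mm.
- seat (a point): Recess on top of the open chamber of the fixed rig, 54 mm above the bench: the cover's origin and axes lie here when seated. x from keeper to far ridge, y from crank tower to chamber. Recess 6 mm deep: side ridges at y = +-54 mm, far ridge at x = +62 mm. The far ridge stops the cover sliding in flat: it goes in tongue edge low, other edge raised about 15 degrees, then is swung down.
- keeper (a point): Keeper: steel bridge at the recess's -x side, under which the tongue goes; point on the seat plane under its lip's inner edge (seat x = -62 mm, y = 0), axes as seat. Opening 52 mm wide and 14 mm high; lip 5 mm thick (top 19 mm above the seat plane), from this point 25 mm to -x; backstop for the tongue's end 17 mm to -x of this point.
- bar_tip (a point): Middle of the end face of the steel clamp bar (24 mm wide, 10 mm thick), which slides out of the crank tower along seat +y. At the start the tip lies at seat x = +26, y = -67 mm, clear of the cover; the wheel drives it 40 mm, over the cover's edge. Its underside is 8.5 mm above the seat, 2.5 mm above a seated cover.
- hub (a point): Hub centre of the black spoked handwheel (rim radius 60 mm, rim 12 mm thick) on the white tower, upright axis, 118 mm above the bench (tower top at 88 mm). Hub and spokes rise no more than 4 mm above this point, the rim 6 mm. Its axes turn with the wheel: x points to the crank hinge, z up.
- crank_hinge (a point): Hinge of the folding crank on the wheel's rim, 60 mm from the wheel's axis and 24 mm above the hub point; its axis is horizontal, tangent to the rim. Two steel cheeks with the spring catch beside one of them hold it, within 26 mm either side along the hinge axis. It goes round with the wheel.
- crank_grip (a point): Point on the axis of the crank's round black sleeve, 64 mm from the hinge. The sleeve is 17 mm thick, covers 22 to 90 mm from the hinge and spins freely on the crank. Folded, the crank lies level from the hinge across the hub, 24 mm above the hub point; latched, it stands upright over the hinge, this point 64 mm above it.
- crank (a joint): Crank angle: 0 folded over the wheel, 1.57 upright. An over-centre spring catch resists with up to 0.25 N m below 0.8 and beyond that snaps it upright to its stop, where the same catch latches it. Below about 0.8 a tooth under the hinge sits in a fork on the tower and locks the wheel. Lift the sleeve in an arc about the hinge; pinched across, it pivots between the fingers.
- wheel (a joint): Wheel angle: 0 at the start, grows clockwise seen from above, hard stop at 4.71 rad (three quarters of a turn), friction about 0.1 N m; stays where it is left. Drives the clamp bar 8.5 mm per rad.
- bottle_a: Bystander, to be left alone: white plastic bottle, 64 mm wide, 150 mm tall; origin at the centre of its underside.
- bottle_b: Bystander, to be left alone: brown glass bottle, 54 mm wide, 120 mm tall; origin at the centre of its underside.
- flask: Bystander, to be left alone: conical glass flask, 82 mm wide at the foot, 110 mm tall; origin at the centre of its underside.
- beaker_a: Bystander, to be left alone: glass beaker, 68 mm wide, 85 mm tall; origin at the centre of its underside.
- beaker_b: Bystander, to be left alone: white plastic beaker, 56 mm wide, 70 mm tall; origin at the centre of its underside.
- jar: Bystander, to be left alone: small white jar, 44 mm wide, 55 mm tall; origin at the centre of its underside.
- brush: Bystander, to be left alone: flat brush lying on the bench, 200 mm long, its origin on the bench under its middle, x along it.
Mind the look-alikes: they are no part of the job. There is more than one size of the cover; the job needs the middle-sized.

How it is judged:
By the outcome, as a careful person would: the job done as asked, in the order asked, and still so for the second after the job is handed in, with the robot touching nothing.
It also fails if it takes over 70 s, if anything falls off the work surface, if the arm or the gripper's body presses on something with over 40 N, if the wrist force passes 120 N, or if a joint passes its speed limit or range.

## Robot

A 7-joint arm with a two-finger parallel gripper is mounted at the origin on the work surface. World frame = base frame: x ahead of the robot, y to its left, z up, the work surface at z = 0. Lengths are in m, angles in rad, forces in N, time in s.
With the tool pointing down it reaches from about 0.4 to 0.875 m from the base axis. Payload 19.3 kg.
Tool frame: the origin (TCP) lies at the very end of the fingers, on their centre line; the grasp point (between the pads) lies 19 mm behind it; z points along the fingers, y is the direction in which the jaws open and shut (so a half turn about z gives the same grasp; the last joint's range is limited). The gripper opens to 85 mm and grips with 20 to 120 N. Pads are 22 mm wide; open, the fingers measure 114 mm over their backs; the gripper's body (76 mm by 85 mm) begins 54 mm behind the grasp point. The pads swing forward as they close: fully open they stand 13 mm farther back than shut.
Start: joints at [-1.17, 0.521, -0.036, 1.599, 0.021, 1.021, -0.113], TCP at [0.284, 0.557, 0.231] pointing down, gripper open.
Joint ranges: [-2.91, 2.91], [-0.3, 2.13], [-1.5, 1.42], [0.17, 2.43], [-1.26, 4.41], [0.16, 1.93], [-2.52, 2.52]. Speed limits (rad/s): [1.89, 1.89, 2.39, 2.39, 3.01, 3.01, 3.01].

## Interface

Orientations are given as [roll, pitch, yaw] about the fixed x, y, z axes, in that order (R = Rz(yaw) Ry(pitch) Rx(roll)).
In Python, from workcell import bot, viewer gives the robot as it stands.
- The arm moves only by the shell command python3 -m creep 'ROWS' [FORCE]. ROWS is JSON, a list of rows, each an object of numbers: "rx", "ry", "rz": the turn, a rotation vector about the tool's x, y, z in degrees; "tx", "ty", "tz": the shift along the tool's x, y, z in mm; "hand": the closure, from -1 (fully open) to 1 (shut), so that 0 is half open. In form: [{"rx": .., "ry": .., "rz": .., "tx": .., "ty": .., "tz": .., "hand": ..}, ...]. A call has 1 to 8 rows; each row is the pose to reach, as a shift and turn from the pose commanded when the call began, along the tool's axes at that moment; what a row does not reach only later rows make up. A row lasts 1/10 s, in which the tool goes at most 50 mm and 8.59 degrees, less where a joint would pass 70% of its speed; a pose out of reach is approached as far as the arm can. A call with a gripper value outside its range is refused whole. The fingers move at their own pace and stop on an object; FORCE is the grip in N (left out, the last holds). Time passes only in rows, so rows that repeat a pose let the fingers close. It gives the time, the measured TCP pose, the force and the opening at its end, in the units of the state.
- bot.observe(): the state, without advancing time (a new reading comes with each control period).
- viewer.grab_frame(name): name is "side" or "top" or "wrist"; returns a dict with "pixels" (384x512x3 uint8, blue, green, red), "vertical_fov" (degrees; the focal length in pixels is half the picture's height over the tangent of half this angle, whatever the lens; pixels are square), "cx", "cy" (the principal point, pixels), "rvec" (rotation vector, rad) and "tvec" (3), from world to camera coordinates, as OpenCV has them; the wrist camera has in their place "tool_from_camera" (4x4, takes a point from camera to tool coordinates, whose origin is the TCP and whose axes are the flange's). Camera axes: x right, y down, z forward; pixel columns grow to the right and rows downward; lengths in m; the calibration is good to about 2 mm. A picture is of the moment at which its call begins: read the wrist's pose just before it. There is no depth.
- bot.job_done(): hands the job in, once; it reports no verdict.
Trained networks look in a picture, given as the dict that the camera call returned (one of the last four; its "shot" number tells which), for a name from the list of things; names that differ only in an ending like _2 or _b are one class to them, and where a whole thing is asked for, a point or a joint stands for the part that bears it (a point fixed in the world has none). Each returns a list of dicts, best first, with "score" (0 to 1); they miss things now and then, are a little off and sometimes report something else, mostly with a low value. They report only what shows in the picture. A call takes as long as a camera call. They do not tell look-alikes from the thing itself.
- viewer.outline_of(target, picture): "mask" (384x512 bool, what is visible of it) and "bbox" ([left, top, right, bottom] in pixels, round what is visible of it).
The state is a dict: "clock": time; "qpos": joint angles; "qd": joint speeds; "joint_efforts": joint torques, N m; "position": TCP position; "tool_rot": TCP orientation; "force": force on the tool from outside, world axes, zero at the start; "moment": the same for the moment, N m; "grip_width": finger opening in m.
Only numpy, scipy, OpenCV 4.12 (cv2) and the standard library are available. Lean on these libraries where they do the work, as an engineer would, in place of code of your own. Each camera call takes 0.05 s, during which the arm holds its last target.

## Working session

There is one attempt and no reset: what is moved stays moved. The work goes in short steps, Python scripts to look and compute and a shell command to move; the robot and the scene stay as the last step left them, time stands still between calls to the robot, and variables do not carry over. Pictures are saved under pics/ and viewed, and the job is handed in when it is done.

```bash
ls; mkdir -p pics; python3 - <<'E'
from workcell import bot, viewer
import cv2
s=bot.observe(); print(s)
for n in ["side","top","wrist"]:
    f=viewer.grab_frame(n); cv2.imwrite(f"pics/{n}0.png",f["pixels"])
    print(n,{k:v for k,v in f.items() if k!="pixels"})
E
```

```text
pics
{'clock': 0.0, 'qpos': array([-1.17020377,  0.52197446, -0.03633091,  1.60001836,  0.02121462,
        1.0210796 , -0.11279916]), 'qd': array([ 0.00072459, -0.00192972,  0.00106735, -0.00119499,  0.00135314,
        0.00074807, -0.00049312]), 'joint_efforts': array([-5.05144835e-04, -9.27105618e+01,  1.97958335e+00, -3.69935203e+01,
        1.77093165e-02,  8.13509105e-03,  8.27675012e-05]), 'position': array([0.28337778, 0.5566887 , 0.23074663]), 'tool_rot': array([-3.14050193e+00,  8.86216127e-05,  2.67080188e+00]), 'force': array([ 0.83450704, -0.74401826, -0.59346064]), 'moment': array([ 0.00846959, -0.01740179, -0.03469582]), 'grip_width': 0.08521184534966364}
side {'vertical_fov': 42.61686296471155, 'cx': 255.3253213723456, 'cy': 193.38541862224227, 'rvec': array([ 1.95112631, -0.84700857,  0.494619  ]), 'tvec': array([-0.31289357,  0.3143344 ,  1.2363986 ]), 'shot': 1}
top {'vertical_fov': 47.98349125019617, 'cx': 256.8521617149523, 'cy': 182.94359405737512, 'rvec': array([ 2.01727815, -2.21264116,  0.232542  ]), 'tvec': array([0.06108796, 0.52457235, 1.4212332 ]), 'shot': 2}
wrist {'vertical_fov': 58.073881898409425, 'cx': 254.97372082162636, 'cy': 197.67848744620835, 'tool_from_camera': array([[-7.21636185e-04, -9.54339960e-01, -2.98721812e-01,
         7.59305966e-02],
       [ 9.99999731e-01, -7.28532151e-04, -8.82715835e-05,
         2.32660241e-04],
       [-1.33387345e-04, -2.98721795e-01,  9.54340228e-01,
        -1.43177950e-01],
       [ 0.00000000e+00,  0.00000000e+00,  0.00000000e+00,
         1.00000000e+00]]), 'shot': 3}
```

View pics/side0.png

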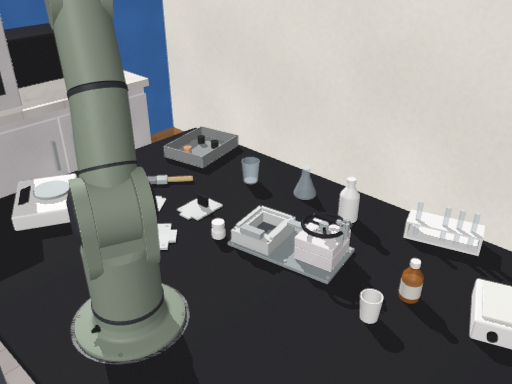

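View pics/top0.png

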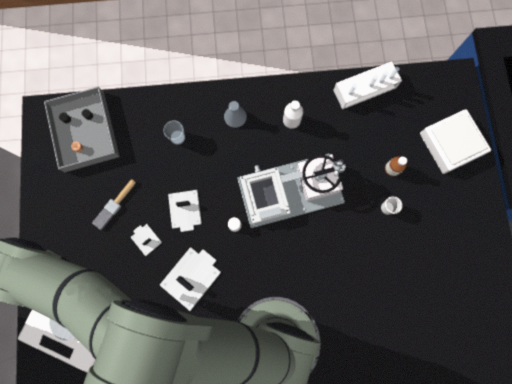

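View pics/wrist0.png

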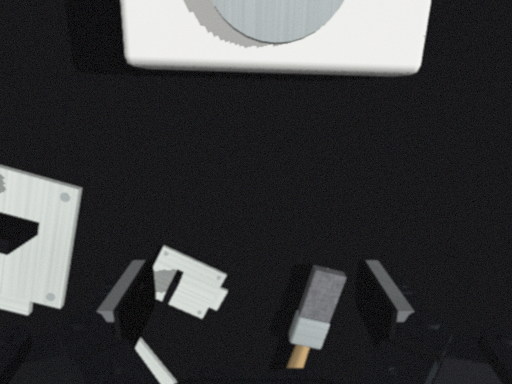

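```bash
cat > h.py <<'E'
from workcell import bot, viewer
import cv2, numpy as np
from scipy.spatial.transform import Rotation as Rn
def toolT(s):
    T=np.eye(4); T[:3,:3]=Rn.from_euler('xyz',s['tool_rot']).as_matrix(); T[:3,3]=s['position']; return T
def cam(f,s=None):
    h=384/2/np.tan(np.radians(f['vertical_fov'])/2)
    K=np.array([[h,0,f['cx']],[0,h,f['cy']],[0,0,1]])
    if 'rvec' in f:
        T=np.eye(4);T[:3,:3]=cv2.Rodrigues(f['rvec'])[0];T[:3,3]=f['tvec']
    else: T=np.linalg.inv(toolT(s)@f['tool_from_camera'])
    return K,T
def proj(c,P):
    K,T=c; P=np.atleast_2d(P); q=P@T[:3,:3].T+T[:3,3]; q=q@K.T; return q[:,:2]/q[:,2:]
def back(c,uv,z):
    K,T=c; uv=np.atleast_2d(uv).astype(float); d=np.c_[uv,np.ones(len(uv))]@np.linalg.inv(K).T@T[:3,:3]
    o=-T[:3,:3].T@T[:3,3]; return o+d*((z-o[2])/d[:,2])[:,None]
def crop(img,x0,y0,x1,y1,k,name):
    cv2.imwrite('pics/'+name,cv2.resize(img[y0:y1,x0:x1],None,fx=k,fy=k,interpolation=cv2.INTER_CUBIC))
E
python3 - <<'E'
from h import *
f=viewer.grab_frame('top'); c=cam(f)
crop(f['pixels'],120,180,250,310,5,'t_cov.png'); crop(f['pixels'],220,140,360,240,5,'t_rig.png')
print(bot.observe()['clock'])
for n in ['cover','cover_grip','hub','crank_grip','crank_hinge','bar_tip','bottle_a','bottle_b','flask','beaker_a','jar','brush']:
    for d in viewer.outline_of(n,f)[:4]:
        m=d['mask']; ys,xs=np.nonzero(m); 
        print(n,round(d['score'],2),d['bbox'],m.sum(), back(c,[xs.mean(),ys.mean()],0).round(3)[0,:2])
g=viewer.grab_frame('side'); crop(g['pixels'],220,170,380,290,5,'s_rig.png');crop(g['pixels'],130,160,250,250,5,'s_cov.png')
E
```

```text
0.2
cover 0.91 [161.4, 246.2, 222.8, 307.8] 2103 [0.237 0.266]
cover 0.9 [132.4, 224.3, 163.4, 252.4] 536 [0.38  0.415]
cover 0.74 [166.1, 191.2, 201.3, 231.2] 1038 [0.469 0.274]
cover_grip 0.6 [167.0, 187.1, 199.8, 234.3] 1057 [0.468 0.275]
cover_grip 0.57 [160.3, 249.5, 218.4, 307.9] 1985 [0.236 0.266]
cover_grip 0.56 [130.4, 226.3, 161.6, 256.1] 552 [0.379 0.415]
hub 0.61 [303.8, 156.5, 341.4, 193.1] 488 [ 0.555 -0.235]
hub 0.31 [311.2, 160.5, 346.7, 178.1] 162 [ 0.565 -0.246]
crank_grip 0.42 [315.9, 166.0, 345.2, 171.5] 117 [ 0.563 -0.24 ]
crank_hinge 0.48 [316.8, 157.5, 345.3, 173.6] 194 [ 0.568 -0.256]
bar_tip 0.44 [278.6, 168.8, 300.8, 179.1] 131 [ 0.553 -0.111]
bottle_a 0.72 [383.4, 157.1, 405.0, 173.8] 256 [ 0.558 -0.488]
bottle_a 0.68 [282.8, 102.4, 302.0, 128.9] 434 [ 0.785 -0.143]
bottle_b 0.72 [383.4, 157.1, 405.0, 173.8] 256 [ 0.558 -0.488]
bottle_b 0.68 [282.8, 102.4, 302.0, 128.9] 434 [ 0.785 -0.143]
flask 0.6 [225.5, 105.1, 244.2, 124.9] 415 [0.803 0.07 ]
beaker_a 0.95 [164.0, 119.4, 185.9, 145.1] 371 [0.759 0.295]
beaker_a 0.56 [378.9, 192.9, 402.8, 212.9] 276 [ 0.418 -0.451]
jar 0.7 [278.1, 170.6, 298.7, 182.7] 150 [ 0.554 -0.109]
jar 0.26 [163.7, 116.3, 185.7, 141.8] 392 [0.759 0.294]
brush 0.79 [89.3, 180.7, 134.7, 230.5] 599 [0.502 0.526]
```

View pics/t_cov.png

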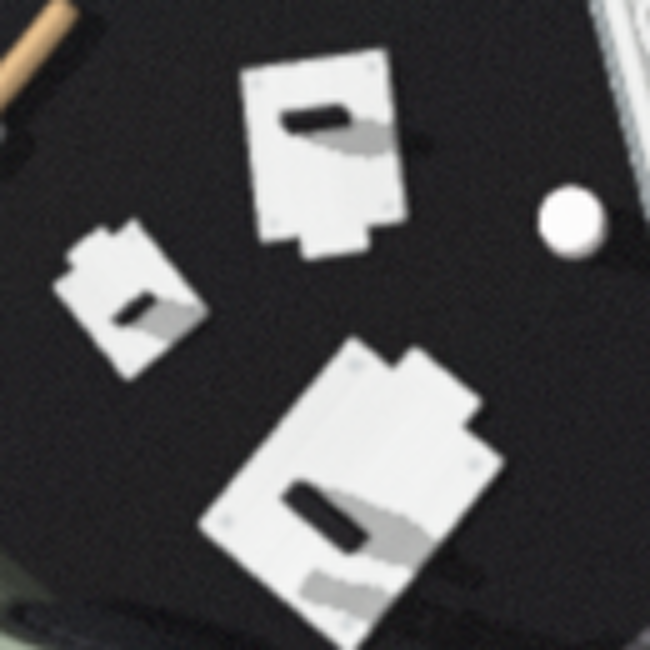

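View pics/t_rig.png

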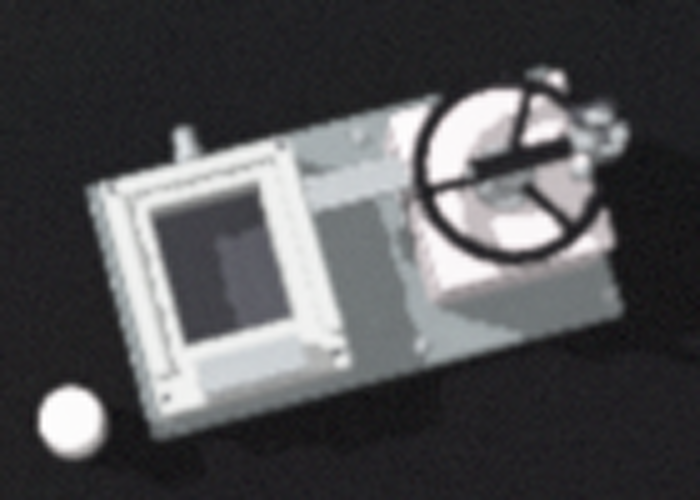

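View pics/s_rig.png

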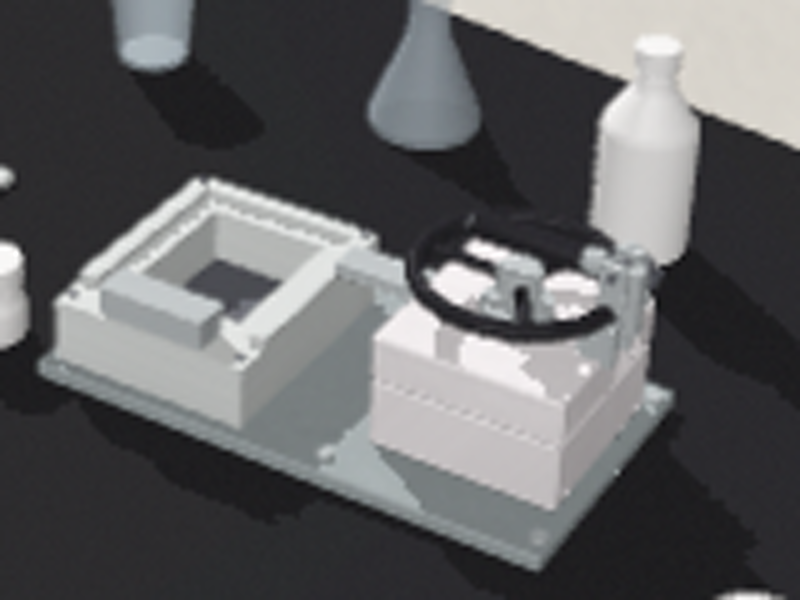

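View pics/s_cov.png

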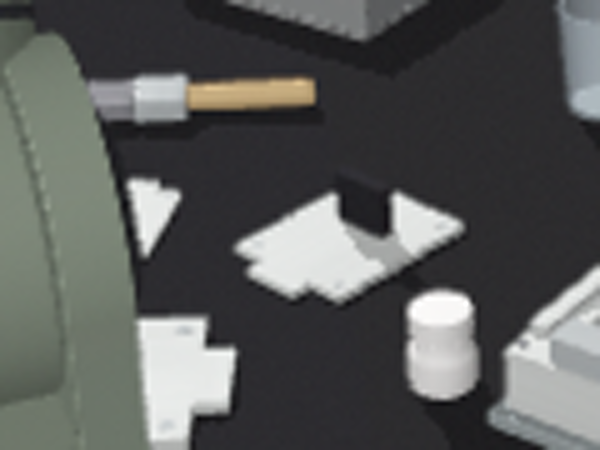

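```bash
python3 - <<'E'
from h import *
f=viewer.grab_frame('top'); c=cam(f)
p=np.array([[240,72],[385,48],[408,218],[260,243],[303,260],[370,247]])/5+[120-.4,180-.4]
b=back(c,p,0.006)[:,:2]; print(b.round(4)); 
for i in range(3): print(np.linalg.norm(b[i+1]-b[i]))
ctr=b[:4].mean(0); print('ctr',ctr, 'tong',b[4:].mean(0), np.linalg.norm(b[4]-b[5]))
e=(b[0]+b[1]-b[2]-b[3]); print('yaw',np.degrees(np.arctan2(e[1],e[0])))
q=np.array([[513,173]])/5+[220,140]; print('hub',back(c,q,.118))
# rig block top outer corners? z=0.06
q=np.array([[102,185],[290,140],[348,355],[160,405]])/5+[220-.4,140-.4]; r=back(c,q,.06)[:,:2]; print(r.round(4), r.mean(0),[np.linalg.norm(r[i]-r[i-1]).round(4) for i in range(4)]); e=r[0]+r[1]-r[2]-r[3];print(np.degrees(np.arctan2(e[1],e[0])))
q=np.array([[200,352],[300,332]])/5+[220-.4,140-.4]; print('kl',back(c,q,.073).round(4))
E
```

```text
[[0.5275 0.3276]
 [0.5353 0.225 ]
 [0.4139 0.2167]
 [0.406  0.3198]
 [0.3915 0.2908]
 [0.3962 0.2442]]
0.10288851071945981
0.12165460497277782
0.10335010028846225
ctr [0.47065338 0.2722729 ] tong [0.39389083 0.26754056] 0.046854114089555865
yaw 3.7685893786304057
hub [[ 0.52270711 -0.20383979  0.118     ]]
[[ 0.5542  0.0679]
 [ 0.5739 -0.0633]
 [ 0.4222 -0.087 ]
 [ 0.4002  0.042 ]] [ 0.48762889 -0.01010042] [np.float64(0.1562), np.float64(0.1327), np.float64(0.1536), np.float64(0.1308)]
9.205784390349281
kl [[ 0.4315  0.0123  0.073 ]
 [ 0.4388 -0.0555  0.073 ]]
```

```bash
cat >> h.py <<'E'
def goto(pos,R,T0=None):
    "shift(mm), rotvec(deg) from commanded pose T0"
    T0=toolT(bot.observe()) if T0 is None else T0
    d=T0[:3,:3].T@(np.asarray(pos)-T0[:3,3])*1000
    r=Rn.from_matrix(T0[:3,:3].T@R).as_rotvec(degrees=True)
    print('t',d.round(1),'r',r.round(2))
def Rt(yaw,tilt=0):  # cover axes yaw (deg), tilt = raised +x edge ; tool x=cover y
    return (Rn.from_euler('z',yaw,degrees=True)*Rn.from_euler('y',-tilt,degrees=True)*Rn.from_euler('z',90,degrees=True)*Rn.from_euler('x',180,degrees=True)).as_matrix()
E
python3 -c "
from h import *
goto([.47,.31,.28],Rt(3.8)); print(Rt(3.8))"
python3 -m creep '[{"tx":-283,"ty":-137,"tz":-50,"rz":59},{"tx":-283,"ty":-137,"tz":-50,"rz":59},{"tx":-283,"ty":-137,"tz":-50,"rz":59},{"tx":-283,"ty":-137,"tz":-50,"rz":59},{"tx":-283,"ty":-137,"tz":-50,"rz":59},{"tx":-283,"ty":-137,"tz":-50,"rz":59},{"tx":-283,"ty":-137,"tz":-50,"rz":59},{"tx":-283,"ty":-137,"tz":-50,"rz":59}]'
```

```text
t [-278.2 -135.5  -48.7] r [-0.   -0.   59.22]
[[-6.62739004e-02  9.97801468e-01  1.22195437e-16]
 [ 9.97801468e-01  6.62739004e-02  8.11621200e-18]
 [ 0.00000000e+00  1.22464680e-16 -1.00000000e+00]]schema error: expected keys rx, ry, rz, tx, ty, tz, hand
```

```bash
python3 - <<'E'
from h import *
s=bot.observe();print(s['position'],np.degrees(s['tool_rot']),s['qpos'].round(2),abs(s['qd']).max())
f=viewer.grab_frame('wrist');c=cam(f,s); cv2.imwrite('pics/w1.png',f['pixels'])
import pickle; pickle.dump((s,f),open('w1.pkl','wb'))
E
```

```text
[0.28350933 0.55698707 0.2313242 ] [-1.79999925e+02 -2.00499616e-03  1.53021016e+02] [-1.17  0.52 -0.04  1.6   0.02  1.02 -0.11] 0.0011679241667653091
```

View pics/w1.png

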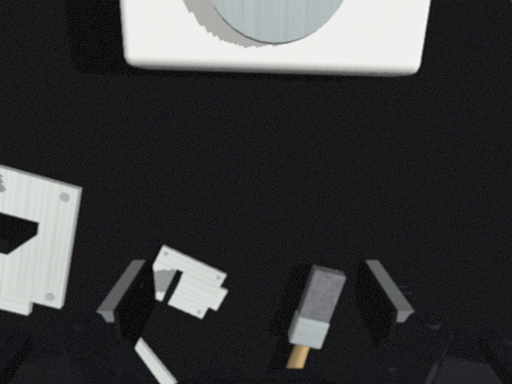

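```bash
python3 -m creep '[{"rx":0,"ry":0,"rz":8.5,"tx":-40,"ty":-20,"tz":-7,"hand":-1},{"rx":0,"ry":0,"rz":59,"tx":-283,"ty":-137,"tz":-50,"hand":-1},{"rx":0,"ry":0,"rz":59,"tx":-283,"ty":-137,"tz":-50,"hand":-1},{"rx":0,"ry":0,"rz":59,"tx":-283,"ty":-137,"tz":-50,"hand":-1},{"rx":0,"ry":0,"rz":59,"tx":-283,"ty":-137,"tz":-50,"hand":-1},{"rx":0,"ry":0,"rz":59,"tx":-283,"ty":-137,"tz":-50,"hand":-1},{"rx":0,"ry":0,"rz":59,"tx":-283,"ty":-137,"tz":-50,"hand":-1},{"rx":0,"ry":0,"rz":59,"tx":-283,"ty":-137,"tz":-50,"hand":-1}]'
python3 -m creep '[{"rx":0,"ry":0,"rz":0,"tx":0,"ty":0,"tz":0,"hand":-1},{"rx":0,"ry":0,"rz":0,"tx":0,"ty":0,"tz":0,"hand":-1},{"rx":0,"ry":0,"rz":0,"tx":0,"ty":0,"tz":0,"hand":-1}]'
python3 - <<'E'
from h import *
s=bot.observe();print(s['position'],np.degrees(s['tool_rot']),s['qpos'].round(2),abs(s['qd']).max())
f=viewer.grab_frame('wrist');c=cam(f,s); cv2.imwrite('pics/w2.png',f['pixels'])
import pickle; pickle.dump((s,f),open('w2.pkl','wb'))
E
```

```text
clock: 1.75
position: [0.4759, 0.3033, 0.2821]
tool_rot: [3.14, 0.0, 1.631]
force: [-0.4, 0.8, -0.1]
grip_width: 0.0858
clock: 2.05
position: [0.4729, 0.3075, 0.2811]
tool_rot: [-3.141, -0.0, 1.644]
force: [-0.1, -0.0, -0.3]
grip_width: 0.0853
[0.47286539 0.3075002  0.28108439] [-1.79973296e+02 -4.72125464e-03  9.41812149e+01] [-0.88  0.38  0.27  1.72 -0.12  1.06 -0.5 ] 0.004599105190747199
```

View pics/w2.png

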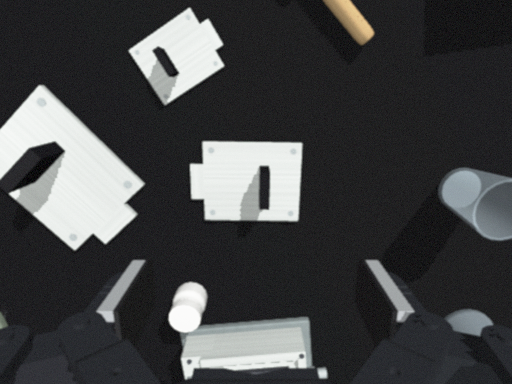

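```bash
python3 - <<'E'
from h import *
import pickle; s,f=pickle.load(open('w2.pkl','rb')); c=cam(f,s)
crop(f['pixels'],180,130,310,230,6,'w2c.png')
g=cv2.cvtColor(f['pixels'],cv2.COLOR_BGR2GRAY)
p=np.array([[203,141],[302,142],[298,222],[205,219]],np.float32)
p=cv2.cornerSubPix(g,p.reshape(-1,1,2),(4,4),(-1,-1),(3,30,.01)).reshape(-1,2); print(p)
b=back(c,p,.006)[:,:2]; print(b.round(4),[np.linalg.norm(b[i]-b[i-1]).round(4) for i in range(4)],b.mean(0))
e=b[1]+b[2]-b[0]-b[3]; e2=b[0]+b[1]-b[2]-b[3]
print(np.degrees(np.arctan2(e[1],e[0])),np.degrees(np.arctan2(-e2[0],e2[1])))
E
```

```text
[[201.88568 140.8785 ]
 [301.86795 142.34111]
 [297.57373 220.57858]
 [204.37927 219.29599]]
[[0.408  0.32  ]
 [0.5284 0.3269]
 [0.5342 0.2261]
 [0.4139 0.2191]] [np.float64(0.1011), np.float64(0.1206), np.float64(0.101), np.float64(0.1206)] [0.47111353 0.27302161]
3.3193084557643715 3.3248423179369633
```

View pics/w2c.png

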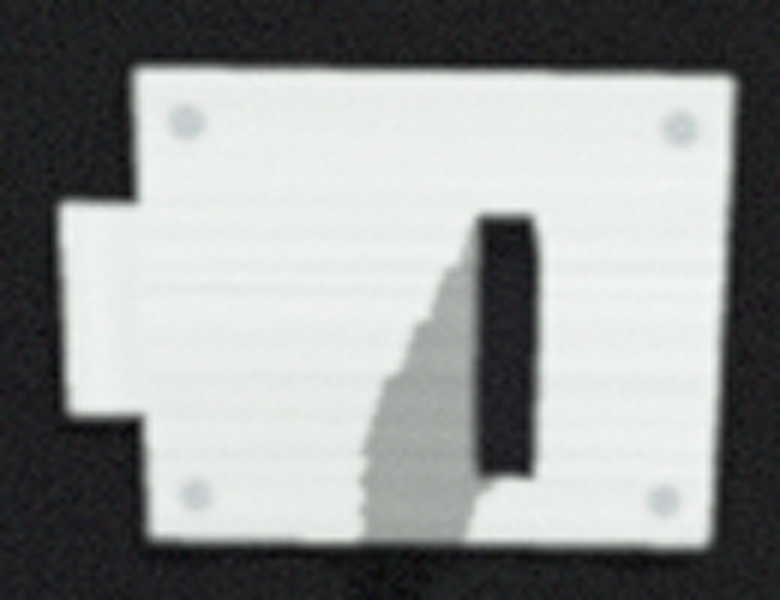

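```bash
python3 -m creep '[{"rx":0,"ry":0,"rz":0,"tx":-50,"ty":0,"tz":-5,"hand":-1},{"rx":0,"ry":0,"rz":-5,"tx":-337,"ty":0,"tz":-40,"hand":-1},{"rx":0,"ry":0,"rz":-5,"tx":-337,"ty":0,"tz":-40,"hand":-1},{"rx":0,"ry":0,"rz":-5,"tx":-337,"ty":0,"tz":-40,"hand":-1},{"rx":0,"ry":0,"rz":-5,"tx":-337,"ty":0,"tz":-40,"hand":-1},{"rx":0,"ry":0,"rz":-5,"tx":-337,"ty":0,"tz":-40,"hand":-1},{"rx":0,"ry":0,"rz":-5,"tx":-337,"ty":0,"tz":-40,"hand":-1},{"rx":0,"ry":0,"rz":-5,"tx":-337,"ty":0,"tz":-40,"hand":-1}]'
python3 -m creep '[{"rx":0,"ry":0,"rz":0,"tx":0,"ty":0,"tz":0,"hand":-1},{"rx":0,"ry":0,"rz":0,"tx":0,"ty":0,"tz":0,"hand":-1},{"rx":0,"ry":0,"rz":0,"tx":0,"ty":0,"tz":0,"hand":-1}]'
python3 - <<'E'
from h import *
s=bot.observe();print(s['position'],np.degrees(s['tool_rot']),s['qpos'].round(2),abs(s['qd']).max())
f=viewer.grab_frame('wrist');c=cam(f,s); cv2.imwrite('pics/w3.png',f['pixels'])
import pickle; pickle.dump((s,f),open('w3.pkl','wb'))
E
```

```text
clock: 2.9
position: [0.4973, -0.0345, 0.3222]
tool_rot: [3.14, 0.001, 1.723]
force: [0.5, 1.6, 0.1]
grip_width: 0.0855
clock: 3.2
position: [0.4972, -0.0284, 0.3211]
tool_rot: [-3.141, -0.0, 1.73]
force: [-0.1, 0.9, 0.3]
grip_width: 0.0854
[ 0.49719968 -0.0284267   0.32110201] [-1.79978158e+02 -1.16521633e-02  9.91435068e+01] [-0.4   0.24  0.41  1.82 -0.11  1.1   0.21] 0.004613909213164389
```

View pics/w3.png

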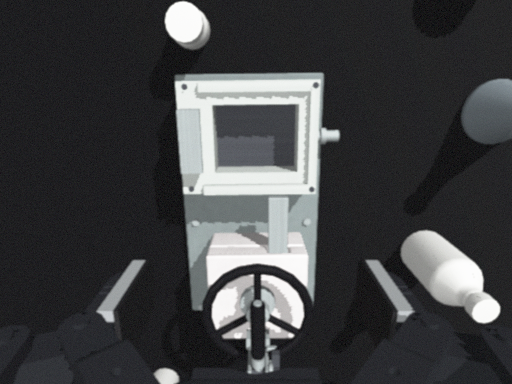

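```bash
python3 - <<'E'
from h import *
import pickle; s,f=pickle.load(open('w3.pkl','rb'))
crop(f['pixels'],165,65,345,210,4,'w3a.png'); crop(f['pixels'],190,180,330,384,3,'w3b.png')
E
```

```text
(no output)
```

View pics/w3a.png

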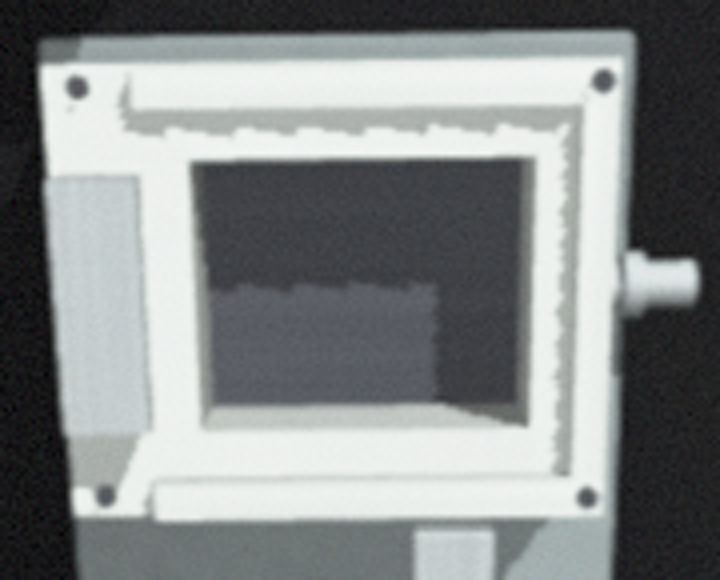

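View pics/w3b.png

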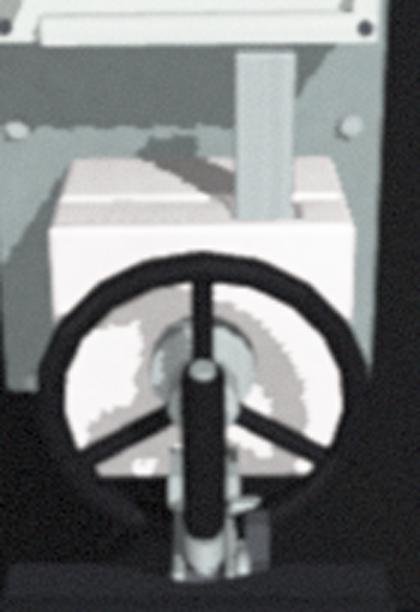

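```bash
cat > fit.py <<'E'
from h import *
import pickle; s,f=pickle.load(open('w3.pkl','rb')); c=cam(f,s)
from scipy.optimize import least_squares
o=np.array([165-.375,65-.375])
obs=[((582,106),(62,54,60)),((571,481),(62,-54,60)),((140,178),(-62,None,73)),((151,432),(-62,None,73)),((415,530),(14,-67,72.5)),((493,530),(38,-67,72.5))]
def w2s(p,x):
    ca,sa=np.cos(x[2]),np.sin(x[2]); d=p[:2]-x[:2]; return np.array([ca*d[0]+sa*d[1],-sa*d[0]+ca*d[1]])
def res(x):
    r=[]
    for uv,m in obs:
        q=w2s(back(c,np.array(uv)/4+o,m[2]/1000)[0],x)*1000
        r.append(q[0]-m[0]); 
        if m[1] is not None: r.append(q[1]-m[1])
    return np.array(r)
r=least_squares(res,[.4876,-.01,.16],loss='soft_l1'); print(r.x,np.degrees(r.x[2]),res(r.x).round(1))
for uv,m in obs: print(m,(w2s(back(c,np.array(uv)/4+o,m[2]/1000)[0],r.x)*1000).round(1))
# opening corners at z=54 symmetric?
for uv in [(192,160),(536,156),(528,428),(204,430)]: print('open',(w2s(back(c,np.array(uv)/4+o,.054)[0],r.x)*1000).round(1))
# hub: rim outer extents z=.118
ob=np.array([190-.33,180-.33])
for uv in [(205,252),(38,380),(372,380)]: print('rim',(w2s(back(c,np.array(uv)/3+ob,.12)[0],r.x)*1000).round(1))
for uv in [(203,368),(205,545),(203,575)]: print('crank',back(c,np.array(uv)/3+ob,.142)[0].round(4),(w2s(back(c,np.array(uv)/3+ob,.142)[0],r.x)*1000).round(1))
E
python3 fit.py
```

```text
[ 0.49510626 -0.00791821  0.16499043] 9.45325515459766 [-1.  -0.4  0.2 -0.9  0.5 -0.1  0.6  0.7 -0.3  0.6]
(62, 54, 60) [61.  53.6]
(62, -54, 60) [ 62.2 -54.9]
(-62, None, 73) [-61.5  35.5]
(-62, None, 73) [-62.1 -35.9]
(14, -67, 72.5) [ 14.6 -66.3]
(38, -67, 72.5) [ 37.7 -66.4]
open [-49.3  39.4]
open [49.3 39.9]
open [ 49.4 -39.8]
open [-49.  -39.9]
rim [   1.7 -128.7]
rim [ -62.9 -183.4]
rim [  65.9 -184.1]
crank [ 0.5226 -0.169   0.142 ] [   0.7 -163.4]
crank [ 0.5359 -0.2462  0.142 ] [   1.1 -241.7]
crank [ 0.5375 -0.2604  0.142 ] [   0.3 -256. ]
```

```bash
python3 -c "
from h import *
goto([.4861,.2739,.10],Rt(3.32))"
```

```text
t [300.4  37.1 221.2] r [-0.02 -0.01  5.82]
```

```bash
python3 -m creep '[{"rx":0,"ry":0,"rz":5.8,"tx":300.4,"ty":37.1,"tz":221.2,"hand":-1},{"rx":0,"ry":0,"rz":5.8,"tx":300.4,"ty":37.1,"tz":221.2,"hand":-1},{"rx":0,"ry":0,"rz":5.8,"tx":300.4,"ty":37.1,"tz":221.2,"hand":-1},{"rx":0,"ry":0,"rz":5.8,"tx":300.4,"ty":37.1,"tz":221.2,"hand":-1},{"rx":0,"ry":0,"rz":5.8,"tx":300.4,"ty":37.1,"tz":221.2,"hand":-1},{"rx":0,"ry":0,"rz":5.8,"tx":300.4,"ty":37.1,"tz":221.2,"hand":-1},{"rx":0,"ry":0,"rz":5.8,"tx":300.4,"ty":37.1,"tz":221.2,"hand":-1},{"rx":0,"ry":0,"rz":5.8,"tx":300.4,"ty":37.1,"tz":221.2,"hand":-1}]'
python3 -m creep '[{"rx":0,"ry":0,"rz":0,"tx":0,"ty":0,"tz":0,"hand":-1},{"rx":0,"ry":0,"rz":0,"tx":0,"ty":0,"tz":0,"hand":-1},{"rx":0,"ry":0,"rz":0,"tx":0,"ty":0,"tz":0,"hand":-1}]'
python3 -c "
from h import *
s=bot.observe();print(s['position'],np.degrees(s['tool_rot']))
goto([.4861,.2739,.010],Rt(3.32))
f=viewer.grab_frame('wrist');cv2.imwrite('pics/w4.png',f['pixels'])"
```

```text
clock: 4.05
position: [0.4846, 0.2768, 0.0974]
tool_rot: [-3.139, 0.0, 1.632]
force: [0.1, -0.2, 1.4]
grip_width: 0.0854
clock: 4.35
position: [0.4871, 0.2722, 0.1007]
tool_rot: [3.141, 0.0, 1.626]
force: [0.6, 0.1, -0.1]
grip_width: 0.0849
[0.48706374 0.27223342 0.10069077] [1.79963002e+02 8.39597900e-04 9.31879680e+01]
t [ 1.7 -0.9 90.7] r [ 0.04  0.   -0.13]
```

View pics/w4.png

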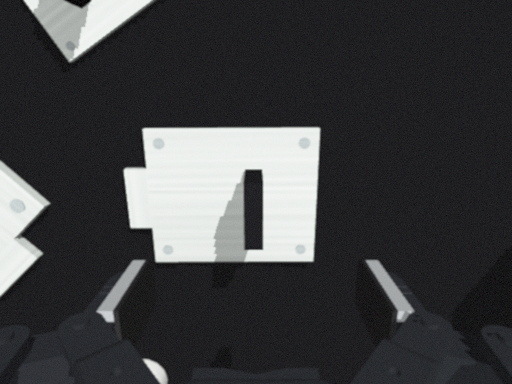

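```bash
python3 -m creep '[{"rx":0,"ry":0,"rz":0,"tx":1.7,"ty":-0.9,"tz":35,"hand":-1},{"rx":0,"ry":0,"rz":0,"tx":1.7,"ty":-0.9,"tz":65,"hand":-1},{"rx":0,"ry":0,"rz":0,"tx":1.7,"ty":-0.9,"tz":85,"hand":-0.5},{"rx":0,"ry":0,"rz":0,"tx":1.7,"ty":-0.9,"tz":90.7,"hand":0},{"rx":0,"ry":0,"rz":0,"tx":1.7,"ty":-0.9,"tz":90.7,"hand":0.2},{"rx":0,"ry":0,"rz":0,"tx":1.7,"ty":-0.9,"tz":90.7,"hand":0.4},{"rx":0,"ry":0,"rz":0,"tx":1.7,"ty":-0.9,"tz":90.7,"hand":0.5},{"rx":0,"ry":0,"rz":0,"tx":1.7,"ty":-0.9,"tz":90.7,"hand":1}]' 60
python3 -m creep '[{"rx":0,"ry":0,"rz":0,"tx":0,"ty":0,"tz":0,"hand":1},{"rx":0,"ry":0,"rz":0,"tx":0,"ty":0,"tz":0,"hand":1},{"rx":0,"ry":0,"rz":0,"tx":0,"ty":0,"tz":0,"hand":1}]'
```

```text
clock: 5.2
position: [0.4863, 0.2748, 0.0105]
tool_rot: [3.14, -0.001, 1.627]
force: [-2.0, -0.0, 14.1]
grip_width: 0.0112
clock: 5.5
position: [0.4862, 0.2748, 0.0105]
tool_rot: [3.14, -0.001, 1.627]
force: [-1.7, -1.2, 10.8]
grip_width: 0.0116
```

```bash
python3 -m creep '[{"rx":0,"ry":0,"rz":0,"tx":0,"ty":0,"tz":-20,"hand":1},{"rx":0,"ry":0,"rz":0,"tx":0,"ty":0,"tz":-60,"hand":1},{"rx":0,"ry":0,"rz":0,"tx":0,"ty":0,"tz":-100,"hand":1},{"rx":0,"ry":0,"rz":0,"tx":0,"ty":0,"tz":-140,"hand":1},{"rx":0,"ry":0,"rz":0,"tx":0,"ty":0,"tz":-140,"hand":1},{"rx":0,"ry":0,"rz":0,"tx":0,"ty":0,"tz":-140,"hand":1},{"rx":0,"ry":0,"rz":0,"tx":0,"ty":0,"tz":-140,"hand":1}]'
python3 -c "
from h import *
s=bot.observe();print(s['position'],np.degrees(s['tool_rot']),s['force'])
f=viewer.grab_frame('wrist');cv2.imwrite('pics/w5.png',f['pixels'])
import pickle; pickle.dump((s,f),open('w5.pkl','wb'))"
```

```text
clock: 6.2
position: [0.4851, 0.2743, 0.1485]
tool_rot: [-3.14, 0.001, 1.627]
force: [-1.4, 0.6, -2.8]
grip_width: 0.011
[0.48513229 0.27431547 0.14849692] [-1.79929984e+02  3.71500058e-02  9.32391929e+01] [-1.40742587  0.58725531 -2.75951781]
```

View pics/w5.png

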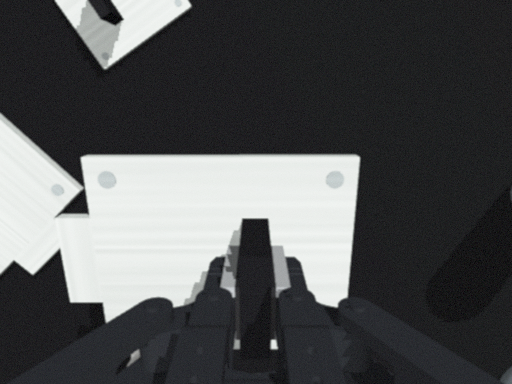

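```bash
python3 - <<'E'
from h import *
import pickle; s,f=pickle.load(open('w5.pkl','rb'))
crop(f['pixels'],50,140,370,330,2.4 and 2.4,'w5c.png') if 0 else None
K,_=cam(f,s); c=(K,np.linalg.inv(f['tool_from_camera']))
g=cv2.cvtColor(f['pixels'],cv2.COLOR_BGR2GRAY)
p=np.array([[82,156],[360,156],[58,215],[73,302]],np.float32)
p=cv2.cornerSubPix(g,p.reshape(-1,1,2),(4,4),(-1,-1),(3,30,.01)).reshape(-1,2); print(p)
M=np.array([[-60,50,6],[60,50,6],[-76,22,6],[-76,-22,6]])/1000.
from scipy.optimize import least_squares
R0=np.array([[0,1,0],[1,0,0],[0,0,-1.]]) # cover axes in tool: tool x=cover y, tool y=cover x
def P(x): return (Rn.from_rotvec(x[3:]).as_matrix()@R0@(M-np.array([.015,0,.0105])).T).T+x[:3]
def res(x): return np.r_[(proj(c,P(x))-p).ravel(), x[:3]/.002*.5, np.degrees(x[3:])/1*.5]
r=least_squares(res,np.zeros(6)); print((r.x[:3]*1000).round(2),np.degrees(r.x[3:]).round(2),res(r.x)[:8].round(1), res(np.zeros(6))[:8].round(1))
E
```

```text
[[ 79.94519 156.81558]
 [359.65192 156.4733 ]
 [ 58.      215.     ]
 [ 69.71763 302.15683]]
[-0.76 -0.07 -2.51] [-2.04 -1.59 -0.27] [ 1.5 -0.6 -0.1 -0.1 -2.1  1.7  0.6 -1.1] [-0.5 -3.  -1.4 -2.8 -4.3 -0.1 -0.4 -3.4]
```

```bash
cat >> h.py <<'E'
SEAT=np.array([.4951,-.0079,.054]); SY=9.45
OFF=np.array([.015,.0009,.0105])
def cover_tcp(Xt,h,tilt,yoff=0,OFF=OFF):
    "tip bottom at seat x=Xt mm, height h mm, tilt deg -> TCP pos, R"
    t=np.radians(tilt); RS=Rn.from_euler('z',SY,degrees=True).as_matrix()
    Rc=RS@Rn.from_euler('y',-tilt,degrees=True).as_matrix()
    tip=SEAT+RS@np.array([Xt,yoff,h])/1000
    org=tip+Rc@np.array([.076,0,0])
    return org+Rc@OFF, Rt(SY,tilt), org, Rc
E
python3 -c "
from h import *
p,R,_,_=cover_tcp(-50,45,14); print(p); goto(p,R)"
```

```text
[ 0.53022372 -0.00114143  0.131203  ]
t [-277.4   29.5   17.3] r [-14.08   0.81  -6.18]
```

```bash
python3 -m creep '[{"rx":0,"ry":0,"rz":0,"tx":-30,"ty":3,"tz":0,"hand":1},{"rx":-4,"ry":0.2,"rz":-2,"tx":-70,"ty":8,"tz":2,"hand":1},{"rx":-8,"ry":0.4,"rz":-3,"tx":-110,"ty":12,"tz":5,"hand":1},{"rx":-12,"ry":0.6,"rz":-4.5,"tx":-150,"ty":16,"tz":8,"hand":1},{"rx":-14.1,"ry":0.8,"rz":-6.2,"tx":-190,"ty":20,"tz":12,"hand":1},{"rx":-14.1,"ry":0.8,"rz":-6.2,"tx":-230,"ty":25,"tz":15,"hand":1},{"rx":-14.1,"ry":0.8,"rz":-6.2,"tx":-265,"ty":28,"tz":17,"hand":1},{"rx":-14.1,"ry":0.8,"rz":-6.2,"tx":-277.4,"ty":29.5,"tz":17.3,"hand":1}]'
python3 -m creep '[{"rx":0,"ry":0,"rz":0,"tx":0,"ty":0,"tz":0,"hand":1},{"rx":0,"ry":0,"rz":0,"tx":0,"ty":0,"tz":0,"hand":1},{"rx":0,"ry":0,"rz":0,"tx":0,"ty":0,"tz":0,"hand":1}]'
cat > chk.py <<'E'
from h import *
import sys
# overlay predicted cover & keeper on views
s=bot.observe();T=toolT(s);print(s['clock'],s['position'],np.degrees(s['tool_rot']),s['force'].round(1),s['grip_width'])
Rc=T[:3,:3]@np.array([[0,1,0],[1,0,0],[0,0,-1.]]); org=T[:3,3]-Rc@OFF
RS=Rn.from_euler('z',SY,degrees=True).as_matrix()
out=[[-60,50],[60,50],[60,-50],[-60,-50],[-60,-22],[-76,-22],[-76,22],[-60,22]]
cov=[np.c_[np.array(out)/1000.,np.full(8,z)] for z in (0,.006)]
kp=np.array([[-62,35.5,19],[-87,35.5,19],[-87,-35.5,19],[-62,-35.5,19]])/1000.
rc=np.array([[62,54,6],[-40,54,6],[-40,-54,6],[62,-54,6]])/1000.
tag=sys.argv[1]
for n,(x0,y0,x1,y1),k in [('side',(215,150,335,270),6),('top',(220,140,320,240),6)]:
    f=viewer.grab_frame(n);c=cam(f)
    im=cv2.resize(f['pixels'][y0:y1,x0:x1],None,fx=k,fy=k,interpolation=cv2.INTER_CUBIC); raw=im.copy()
    def dr(P,col):
        q=((proj(c,P)-[x0,y0]+.5)*k).round().astype(int); cv2.polylines(im,[q],True,col,1)
    for m in cov: dr(m@Rc.T+org,(0,0,255))
    for m in (kp,rc): dr(m@RS.T+SEAT,(0,255,0))
    cv2.imwrite(f'pics/{tag}_{n}.png',im); cv2.imwrite(f'pics/{tag}_{n}_raw.png',raw)
d=RS.T@(org-SEAT)*1000; print('cover in seat',d.round(1),'tip',(RS.T@(org+Rc@[-.076,0,0]-SEAT)*1000).round(1), Rn.from_matrix(RS.T@Rc).as_euler('xyz',degrees=True).round(2))
E
python3 chk.py c1
```

```text
clock: 7.05
position: [0.5302, -0.0049, 0.1309]
tool_rot: [2.897, 0.0, 1.731]
force: [-0.1, 0.2, -2.3]
grip_width: 0.0114
clock: 7.35
position: [0.5304, 0.0003, 0.1316]
tool_rot: [2.896, -0.001, 1.737]
force: [0.2, 0.1, -3.0]
grip_width: 0.0115
7.35 [5.30441231e-01 3.33341122e-04 1.31645843e-01] [ 1.65937785e+02 -4.72682765e-02  9.95458150e+01] [ 0.2  0.1 -3. ] 0.011479160094598479
cover in seat [24.2  1.4 63.8] tip [-49.5   1.3  45.3] [  0.05 -14.06   0.08]
```

View pics/c1_side.png

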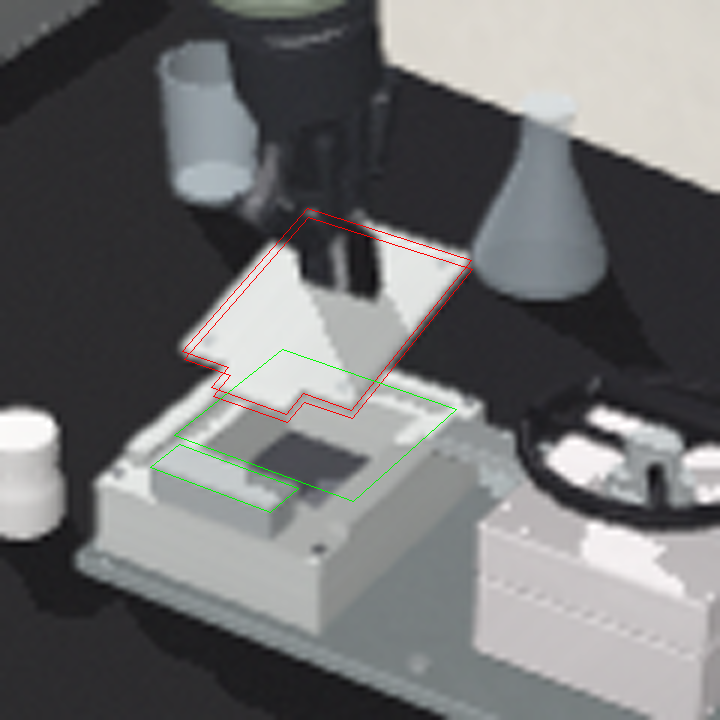

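View pics/c1_top.png

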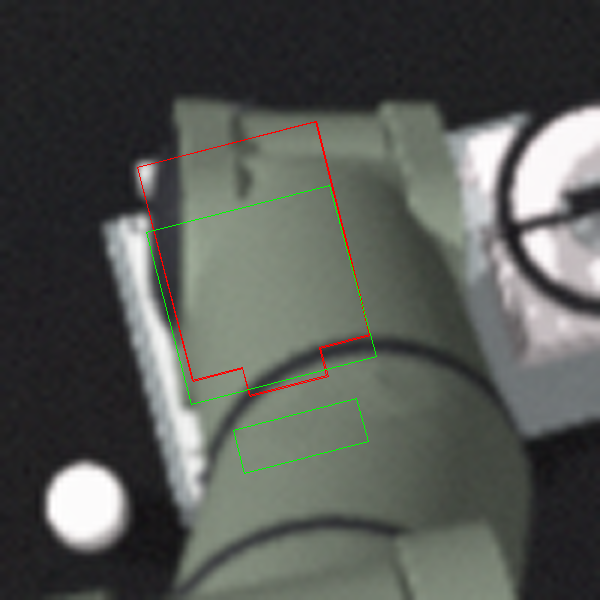

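```bash
python3 -c "
import cv2
a=cv2.imread('pics/c1_side_raw.png');b=cv2.imread('pics/c1_side.png')
cv2.imwrite('pics/c1z.png',cv2.hconcat([cv2.resize(a[330:540,130:400],None,fx=1.45,fy=1.45),cv2.resize(b[330:540,130:400],None,fx=1.45,fy=1.45)]))"
```

```text
(no output)
```

View pics/c1z.png

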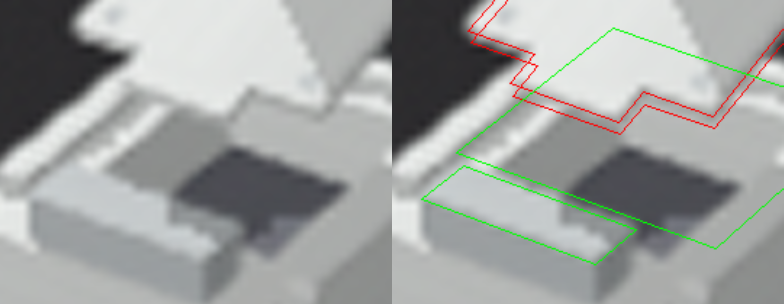

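```bash
python3 -c "
from h import *
for h in (10,5,0):
  p,R,_,_=cover_tcp(-56.5,h,14); goto(p,R)"
```

```text
t [ -1.4 -15.6  32.9] r [ 0.09 -0.06  0.1 ]
t [ -1.4 -16.8  37.7] r [ 0.09 -0.06  0.1 ]
t [ -1.4 -18.1  42.6] r [ 0.09 -0.06  0.1 ]
```

```bash
python3 -m creep '[{"rx":0.1,"ry":0,"rz":0.1,"tx":-1,"ty":-8,"tz":10,"hand":1},{"rx":0.1,"ry":0,"rz":0.1,"tx":-1.4,"ty":-14,"tz":22,"hand":1},{"rx":0.1,"ry":0,"rz":0.1,"tx":-1.4,"ty":-16,"tz":33,"hand":1},{"rx":0.1,"ry":0,"rz":0.1,"tx":-1.4,"ty":-16.8,"tz":37.7,"hand":1},{"rx":0.1,"ry":0,"rz":0.1,"tx":-1.4,"ty":-16.8,"tz":37.7,"hand":1},{"rx":0.1,"ry":0,"rz":0.1,"tx":-1.4,"ty":-16.8,"tz":37.7,"hand":1},{"rx":0.1,"ry":0,"rz":0.1,"tx":-1.4,"ty":-16.8,"tz":37.7,"hand":1}]'
python3 chk.py c2; python3 -c "
import cv2
b=cv2.imread('pics/c2_side.png');a=cv2.imread('pics/c2_side_raw.png')
cv2.imwrite('pics/c2z.png',cv2.hconcat([a[200:560,80:480],b[200:560,80:480]]))"
```

```text
clock: 8.15
position: [0.5244, -0.0033, 0.0919]
tool_rot: [2.896, -0.001, 1.734]
force: [-0.9, -0.5, -2.6]
grip_width: 0.0111
8.15 [ 0.52435351 -0.00325707  0.0918914 ] [ 1.65944241e+02 -4.94096201e-02  9.93688287e+01] [-0.9 -0.5 -2.6] 0.011106616209563274
cover in seat [17.6 -1.1 24.1] tip [-56.1  -1.    5.6] [  0.05 -14.06  -0.09]
```

View pics/c2z.png

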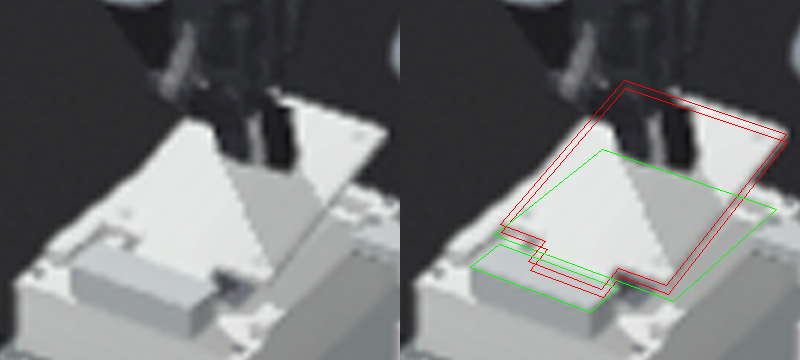

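```bash
python3 -m creep '[{"rx":0,"ry":0,"rz":0,"tx":1,"ty":-0.5,"tz":2,"hand":1},{"rx":0,"ry":0,"rz":0,"tx":1,"ty":-0.5,"tz":2,"hand":1}]'; python3 -m creep '[{"rx":0,"ry":0,"rz":0,"tx":0,"ty":-0.4,"tz":1.5,"hand":1},{"rx":0,"ry":0,"rz":0,"tx":0,"ty":-0.4,"tz":1.5,"hand":1}]';python3 -m creep '[{"rx":0,"ry":0,"rz":0,"tx":0,"ty":-0.4,"tz":1.5,"hand":1},{"rx":0,"ry":0,"rz":0,"tx":0,"ty":-0.4,"tz":1.5,"hand":1}]'
```

```text
clock: 8.45
position: [0.5238, -0.0022, 0.0893]
tool_rot: [2.897, -0.001, 1.734]
force: [-0.4, 0.1, -3.3]
grip_width: 0.0111
clock: 8.65
position: [0.5238, -0.0024, 0.0877]
tool_rot: [2.897, -0.001, 1.734]
force: [0.1, 0.3, -3.2]
grip_width: 0.0112
clock: 8.85
position: [0.5239, -0.0024, 0.0862]
tool_rot: [2.897, -0.001, 1.734]
force: [1.5, 0.2, -3.5]
grip_width: 0.0111
```

```bash
python3 -m creep '[{"rx":0,"ry":0,"rz":0,"tx":0,"ty":-0.4,"tz":1.5,"hand":1},{"rx":0,"ry":0,"rz":0,"tx":0,"ty":-0.4,"tz":1.5,"hand":1}]';python3 -m creep '[{"rx":0,"ry":0,"rz":0,"tx":0,"ty":-0.4,"tz":1.5,"hand":1},{"rx":0,"ry":0,"rz":0,"tx":0,"ty":-0.4,"tz":1.5,"hand":1}]';python3 chk.py c3; python3 -c "
import cv2
b=cv2.imread('pics/c3_side.png');a=cv2.imread('pics/c3_side_raw.png')
cv2.imwrite('pics/c3z.png',cv2.hconcat([a[200:560,80:480],b[200:560,80:480]]))"
```

```text
clock: 9.05
position: [0.5243, -0.0023, 0.0851]
tool_rot: [2.896, -0.001, 1.734]
force: [-0.0, 1.1, 10.8]
grip_width: 0.0115
clock: 9.25
position: [0.525, -0.0023, 0.0841]
tool_rot: [2.894, -0.001, 1.734]
force: [-0.1, -0.1, 20.2]
grip_width: 0.0116
9.25 [ 0.52497385 -0.00227046  0.08410874] [ 1.65835754e+02 -4.71314312e-02  9.93600019e+01] [-0.1 -0.1 20.2] 0.01155783516583086
cover in seat [18.4 -0.2 16.3] tip [-55.3  -0.1  -2.3] [  0.05 -14.16  -0.1 ]
```

View pics/c3z.png

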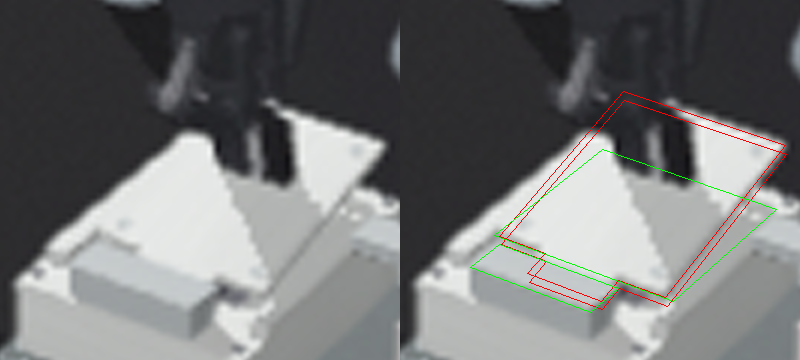

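```bash
python3 -m creep '[{"rx":0,"ry":0,"rz":0,"tx":0,"ty":1.1,"tz":-4.3,"hand":1},{"rx":0,"ry":0,"rz":0,"tx":0,"ty":1.1,"tz":-4.3,"hand":1},{"rx":0,"ry":0,"rz":0,"tx":0,"ty":-4.7,"tz":-5.8,"hand":1},{"rx":0,"ry":0,"rz":0,"tx":0,"ty":-10.5,"tz":-7.3,"hand":1},{"rx":0,"ry":0,"rz":0,"tx":0,"ty":-10.5,"tz":-7.3,"hand":1},{"rx":0,"ry":0,"rz":0,"tx":0,"ty":-10.5,"tz":-7.3,"hand":1}]'
python3 chk.py c4; python3 -c "
import cv2
b=cv2.imread('pics/c4_side.png');a=cv2.imread('pics/c4_side_raw.png')
cv2.imwrite('pics/c4z.png',cv2.hconcat([a[200:560,80:480],b[200:560,80:480]]))"
```

```text
clock: 9.95
position: [0.5118, -0.0044, 0.0877]
tool_rot: [2.897, -0.001, 1.734]
force: [0.3, 0.5, -2.6]
grip_width: 0.011
9.95 [ 0.51182257 -0.00435704  0.08766671] [ 1.65989981e+02 -5.80319459e-02  9.93541727e+01] [ 0.3  0.5 -2.6] 0.011012464876794152
cover in seat [ 5.1 -0.1 19.8] tip [-68.7   0.    1.4] [  0.06 -14.01  -0.11]
```

View pics/c4z.png

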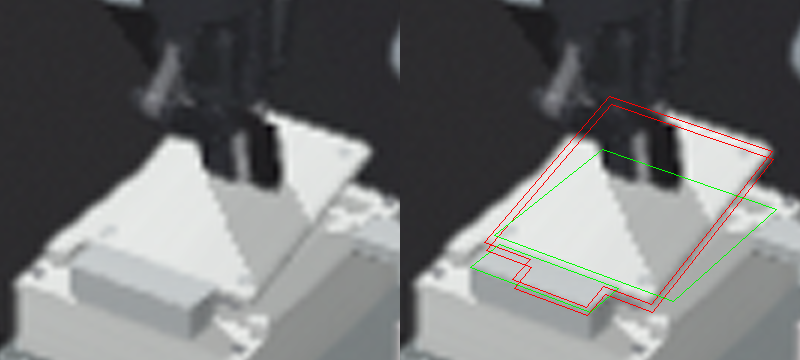

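```bash
python3 -m creep '[{"rx":0,"ry":0,"rz":0,"tx":0,"ty":-3,"tz":-0.8,"hand":1},{"rx":0,"ry":0,"rz":0,"tx":0,"ty":-6,"tz":-1.5,"hand":1},{"rx":0,"ry":0,"rz":0,"tx":0,"ty":-6,"tz":-1.5,"hand":1},{"rx":0,"ry":0,"rz":0,"tx":0,"ty":-6,"tz":-1.5,"hand":1}]'
python3 -c "
from h import *
s=bot.observe();T=toolT(s)
Rc=T[:3,:3]@np.array([[0,1,0],[1,0,0],[0,0,-1.]]); org=T[:3,3]-Rc@OFF
RS=Rn.from_euler('z',SY,degrees=True).as_matrix();print((RS.T@(org+Rc@[-.076,0,0]-SEAT)*1000).round(1))
for X,h,t in [(-75,1,10),(-75.3,.6,6),(-75.6,0.2,3),(-76,-.2,0)]: p,R,_,_=cover_tcp(X,h,t); goto(p,R)"
```

```text
clock: 10.45
position: [0.5058, -0.0053, 0.0877]
tool_rot: [2.897, -0.001, 1.734]
force: [0.2, 0.8, -1.4]
grip_width: 0.011
[-74.7   0.    1.5]
t [0.1 0.1 6.8] r [ 4.02 -0.04 -0.1 ]
t [ 0.1 -0.2 13.5] r [ 8.02 -0.04 -0.1 ]
t [ 0.1 -0.8 18.6] r [11.02 -0.04 -0.1 ]
t [ 0.1 -1.8 23.7] r [14.02 -0.04 -0.1 ]
```

```bash
python3 -m creep '[{"rx":2,"ry":0,"rz":0,"tx":0,"ty":0,"tz":3.4,"hand":1},{"rx":4,"ry":0,"rz":0,"tx":0,"ty":0.1,"tz":6.8,"hand":1},{"rx":6,"ry":0,"rz":-0.1,"tx":0,"ty":0,"tz":10.2,"hand":1},{"rx":8,"ry":0,"rz":-0.1,"tx":0.1,"ty":-0.2,"tz":13.5,"hand":1},{"rx":8,"ry":0,"rz":-0.1,"tx":0.1,"ty":-0.2,"tz":13.5,"hand":1},{"rx":8,"ry":0,"rz":-0.1,"tx":0.1,"ty":-0.2,"tz":13.5,"hand":1}]'
python3 -c "
from h import *
for X,h,t in [(-75.3,.6,6),(-75.6,0.2,3),(-76,-.2,0)]: p,R,_,_=cover_tcp(X,h,t); goto(p,R)"
```

```text
clock: 11.05
position: [0.5088, -0.0047, 0.0745]
tool_rot: [3.036, -0.001, 1.736]
force: [-0.4, -0.4, -3.1]
grip_width: 0.0115
t [-0.   0.  -0.1] r [ 0.05 -0.04  0.01]
t [-0.   0.1  5.1] r [ 3.05 -0.04  0.01]
t [-0.  -0.1 10.2] r [ 6.05 -0.04  0.02]
```

```bash
python3 -m creep '[{"rx":1.5,"ry":0,"rz":0,"tx":0,"ty":0.1,"tz":2.5,"hand":1},{"rx":3,"ry":0,"rz":0,"tx":0,"ty":0.1,"tz":5.1,"hand":1},{"rx":4.5,"ry":0,"rz":0,"tx":0,"ty":0,"tz":7.6,"hand":1},{"rx":5.3,"ry":0,"rz":0,"tx":0,"ty":0,"tz":9,"hand":1},{"rx":6,"ry":0,"rz":0,"tx":0,"ty":-0.1,"tz":10.2,"hand":1},{"rx":6,"ry":0,"rz":0,"tx":0,"ty":-0.1,"tz":10.2,"hand":1},{"rx":6,"ry":0,"rz":0,"tx":0,"ty":-0.1,"tz":10.2,"hand":1}]'; python3 chk.py c5
```

```text
clock: 11.75
position: [0.5099, -0.0046, 0.0645]
tool_rot: [3.141, -0.001, 1.736]
force: [0.5, -0.8, -1.5]
grip_width: 0.0113
11.75 [ 0.50987749 -0.00459141  0.06452707] [ 1.79946132e+02 -3.94222381e-02  9.94545558e+01] [ 0.5 -0.8 -1.5] 0.011310312844736471
cover in seat [ 0.1 -0.1  0. ] tip [-75.9  -0.1  -0.1] [ 0.04 -0.05  0.  ]
```

```bash
python3 -c "
import cv2
b=cv2.imread('pics/c5_side.png');a=cv2.imread('pics/c5_side_raw.png')
cv2.imwrite('pics/c5z.png',cv2.hconcat([a[200:560,80:480],b[200:560,80:480]]))"
```

```text
(no output)
```

View pics/c5z.png

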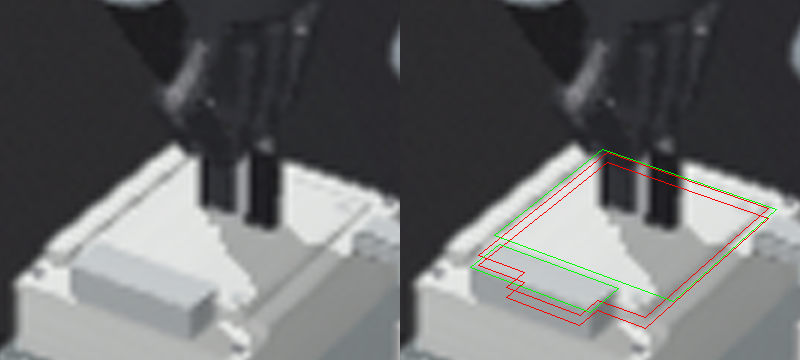

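```bash
python3 -m creep '[{"rx":0,"ry":0,"rz":0,"tx":0,"ty":0,"tz":1,"hand":1},{"rx":0,"ry":0,"rz":0,"tx":0,"ty":0,"tz":1,"hand":1}]';python3 -m creep '[{"rx":0,"ry":0,"rz":0,"tx":0,"ty":0,"tz":1,"hand":1},{"rx":0,"ry":0,"rz":0,"tx":0,"ty":0,"tz":1,"hand":1}]'
```

```text
clock: 12.05
position: [0.5099, -0.0046, 0.0645]
tool_rot: [3.141, -0.001, 1.736]
force: [-8.3, 0.1, 27.7]
grip_width: 0.0113
clock: 12.25
position: [0.5099, -0.0046, 0.0644]
tool_rot: [3.14, -0.001, 1.735]
force: [-15.4, 1.0, 53.4]
grip_width: 0.0111
```

```bash
python3 -m creep '[{"rx":0,"ry":0,"rz":0,"tx":0,"ty":0,"tz":-1.5,"hand":1},{"rx":0,"ry":0,"rz":0,"tx":0,"ty":0,"tz":-1.8,"hand":0.4},{"rx":0,"ry":0,"rz":0,"tx":0,"ty":0,"tz":-1.8,"hand":0.2},{"rx":0,"ry":0,"rz":0,"tx":0,"ty":0,"tz":-1.8,"hand":0.2},{"rx":0,"ry":0,"rz":0,"tx":0,"ty":0,"tz":-1.8,"hand":0.2},{"rx":0,"ry":0,"rz":0,"tx":0,"ty":0,"tz":-1.8,"hand":0.2}]'
python3 -m creep '[{"rx":0,"ry":0,"rz":0,"tx":0,"ty":0,"tz":-20,"hand":0.2},{"rx":0,"ry":0,"rz":0,"tx":0,"ty":0,"tz":-60,"hand":0},{"rx":0,"ry":0,"rz":0,"tx":0,"ty":0,"tz":-110,"hand":-0.5},{"rx":0,"ry":0,"rz":0,"tx":0,"ty":0,"tz":-160,"hand":-0.5},{"rx":0,"ry":0,"rz":0,"tx":0,"ty":0,"tz":-200,"hand":-0.5},{"rx":0,"ry":0,"rz":0,"tx":0,"ty":0,"tz":-200,"hand":-0.5},{"rx":0,"ry":0,"rz":0,"tx":0,"ty":0,"tz":-200,"hand":-0.5},{"rx":0,"ry":0,"rz":0,"tx":0,"ty":0,"tz":-200,"hand":-0.5}]'
python3 -c "
from h import *
import pickle
s=bot.observe();print(s['position'],np.degrees(s['tool_rot']),s['qpos'].round(2),s['force'])
f=viewer.grab_frame('wrist');cv2.imwrite('pics/w6.png',f['pixels']);pickle.dump((s,f),open('w6.pkl','wb'))"
```

```text
clock: 12.85
position: [0.5098, -0.0046, 0.0641]
tool_rot: [3.142, -0.001, 1.736]
force: [-0.3, 0.2, 0.1]
grip_width: 0.0343
clock: 13.65
position: [0.5093, -0.0046, 0.2632]
tool_rot: [-3.14, -0.001, 1.736]
force: [-1.4, 0.0, 0.2]
grip_width: 0.0644
[ 0.50926209 -0.00461776  0.26318452] [-1.79921504e+02 -4.18164556e-02  9.94675410e+01] [-0.32  0.31  0.27  1.87 -0.1   0.97  0.16] [-1.41206226  0.04058104  0.16006551]
```

View pics/w6.png

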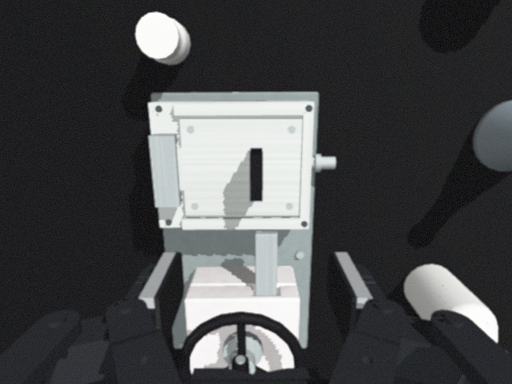

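```bash
python3 -m creep '[{"rx":0,"ry":0,"rz":0,"tx":-40,"ty":-7,"tz":-15,"hand":-0.5},{"rx":0,"ry":0,"rz":0,"tx":-90,"ty":-14,"tz":-30,"hand":-0.5},{"rx":0,"ry":0,"rz":0,"tx":-130,"ty":-14,"tz":-37,"hand":-0.5},{"rx":0,"ry":0,"rz":0,"tx":-130,"ty":-14,"tz":-37,"hand":-0.5},{"rx":0,"ry":0,"rz":0,"tx":-130,"ty":-14,"tz":-37,"hand":-0.5},{"rx":0,"ry":0,"rz":0,"tx":-130,"ty":-14,"tz":-37,"hand":-0.5}]'
python3 -c "
from h import *
import pickle
s=bot.observe();print(s['position'],np.degrees(s['tool_rot']),s['qpos'].round(2),s['force'])
f=viewer.grab_frame('wrist');pickle.dump((s,f),open('w7.pkl','wb'));crop(f['pixels'],110,80,400,310,2.7,'w7.png')"
```

```text
clock: 14.3
position: [0.5171, -0.1343, 0.3001]
tool_rot: [-3.14, -0.001, 1.737]
force: [-0.2, -0.6, -0.8]
grip_width: 0.0644
[ 0.5171074  -0.13426203  0.30013846] [-1.79922004e+02 -8.17118651e-02  9.95173087e+01] [-0.11  0.32  0.33  1.76 -0.11  1.08  0.42] [-0.18709952 -0.61402352 -0.77299944]
```

View pics/w7.png

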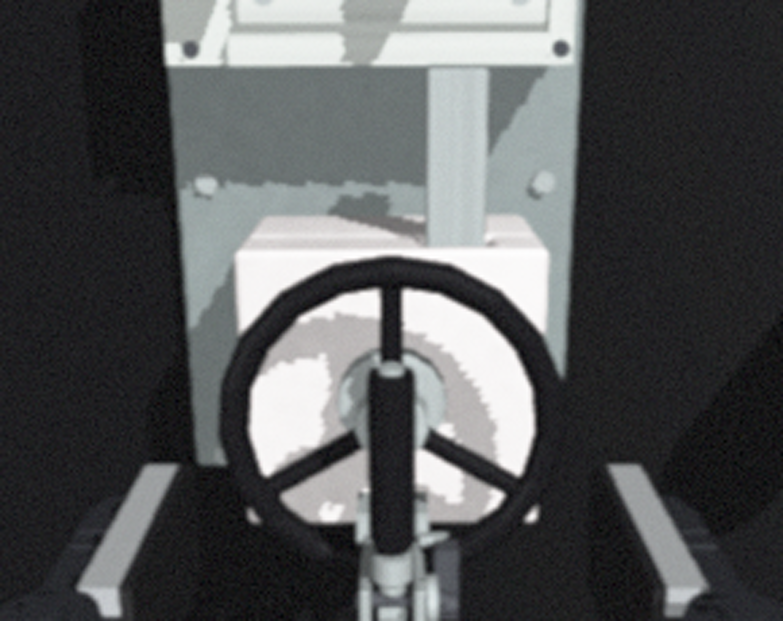

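```bash
cat >> h.py <<'E'
RS=Rn.from_euler('z',SY,degrees=True).as_matrix()
def toseat(p): return ((np.atleast_2d(p)-SEAT)@RS*1000).round(1)
E
python3 -c "
from h import *
import pickle
s,f=pickle.load(open('w7.pkl','rb')); c=cam(f,s); o=np.array([110-.3,80-.3])
print(toseat(back(c,np.array([(392,272),(235,412),(551,412)])/2.7+o,.118)))
print('sleeve',toseat(back(c,np.array([(391,372),(392,460),(392,553),(391,600)])/2.7+o,.142)))
print('block corners',toseat(back(c,np.array([(236,250),(547,250)])/2.7+o,.088)))
print('ridge corner',toseat(back(c,np.array([(577,65)])/2.7+o,.06)))
"
```

```text
[[   1.  -136.    64. ]
 [ -58.1 -190.5   64. ]
 [  60.9 -190.3   64. ]]
sleeve [[   0.7 -165.3   88. ]
 [   1.1 -198.6   88. ]
 [   1.1 -236.1   88. ]
 [   0.8 -256.1   88. ]]
block corners [[ -59.9 -135.    34. ]
 [  61.3 -134.8   34. ]]
ridge corner [[ 74.2 -66.3   6. ]]
```

```bash
cat >> h.py <<'E'
def S(x,y,z): return SEAT+RS@np.array([x,y,z])/1000
E
python3 -c "
from h import *
goto(S(.9,-191.5,120),Rt(SY)); print(S(.9,-191.5,72))"
```

```text
t [-63.6  -0.2 126.2] r [-0.06 -0.08  0.1 ]
[ 0.52742957 -0.19665343  0.126     ]
```

```bash
python3 -m creep '[{"rx":0,"ry":0,"rz":0,"tx":-30,"ty":0,"tz":30,"hand":0},{"rx":0,"ry":0,"rz":0.1,"tx":-60,"ty":-0.2,"tz":70,"hand":0.1},{"rx":-0.1,"ry":-0.1,"rz":0.1,"tx":-63.6,"ty":-0.2,"tz":110,"hand":0.1},{"rx":-0.1,"ry":-0.1,"rz":0.1,"tx":-63.6,"ty":-0.2,"tz":126.2,"hand":0.1},{"rx":-0.1,"ry":-0.1,"rz":0.1,"tx":-63.6,"ty":-0.2,"tz":126.2,"hand":0.1},{"rx":-0.1,"ry":-0.1,"rz":0.1,"tx":-63.6,"ty":-0.2,"tz":126.2,"hand":0.1},{"rx":-0.1,"ry":-0.1,"rz":0.1,"tx":-63.6,"ty":-0.2,"tz":126.2,"hand":0.1}]'
python3 -c "
from h import *
goto(S(.9,-191.5,72),Rt(SY)); 
f=viewer.grab_frame('wrist');cv2.imwrite('pics/w8.png',f['pixels'])"
```

```text
clock: 15.05
position: [0.5283, -0.1975, 0.1761]
tool_rot: [3.138, 0.002, 1.735]
force: [0.0, -0.0, 0.5]
grip_width: 0.039
t [ 1.1 -0.9 50.1] r [ 0.21  0.09 -0.04]
```

View pics/w8.png

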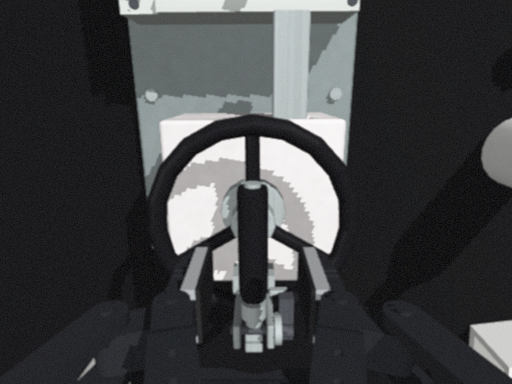

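```bash
python3 -m creep '[{"rx":0.2,"ry":0.1,"rz":0,"tx":1.1,"ty":-0.9,"tz":25,"hand":0.1},{"rx":0.2,"ry":0.1,"rz":0,"tx":1.1,"ty":-0.9,"tz":43,"hand":0.1},{"rx":0.2,"ry":0.1,"rz":0,"tx":1.1,"ty":-0.9,"tz":50,"hand":0.1},{"rx":0.2,"ry":0.1,"rz":0,"tx":1.1,"ty":-0.9,"tz":50,"hand":0.3},{"rx":0.2,"ry":0.1,"rz":0,"tx":1.1,"ty":-0.9,"tz":50,"hand":1},{"rx":0.2,"ry":0.1,"rz":0,"tx":1.1,"ty":-0.9,"tz":50,"hand":1},{"rx":0.2,"ry":0.1,"rz":0,"tx":1.1,"ty":-0.9,"tz":50,"hand":1},{"rx":0.2,"ry":0.1,"rz":0,"tx":1.1,"ty":-0.9,"tz":50,"hand":1}]' 30
python3 -c "
from h import *
s=bot.observe(); print(toseat(s['position']))
f=viewer.grab_frame('wrist');cv2.imwrite('pics/w9.png',f['pixels'])"
```

```text
clock: 15.9
position: [0.5271, -0.1972, 0.1255]
tool_rot: [-3.141, -0.0, 1.734]
force: [0.6, -0.4, 3.6]
grip_width: 0.0157
[[   0.5 -192.    71.5]]
```

View pics/w9.png

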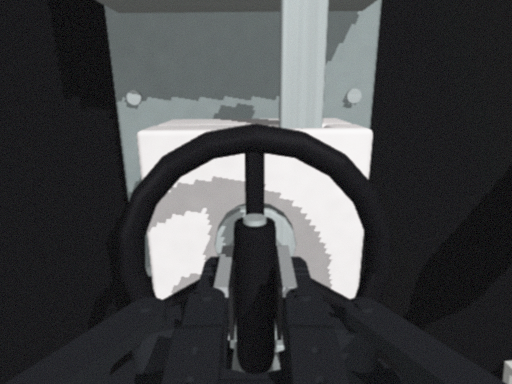

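```bash
python3 -m creep '[{"rx":0,"ry":0,"rz":0,"tx":-0.4,"ty":0,"tz":-6.6,"hand":1},{"rx":0,"ry":0,"rz":0,"tx":-1.4,"ty":0,"tz":-13.2,"hand":1},{"rx":0,"ry":0,"rz":0,"tx":-3.1,"ty":0,"tz":-19.6,"hand":1},{"rx":0,"ry":0,"rz":0,"tx":-5.5,"ty":0,"tz":-25.8,"hand":1},{"rx":0,"ry":0,"rz":0,"tx":-5.5,"ty":0,"tz":-25.8,"hand":1}]'
python3 -c "
from h import *
s=bot.observe(); print(toseat(s['position']),s['force'])
f=viewer.grab_frame('wrist');cv2.imwrite('pics/w10.png',f['pixels'])"
```

```text
clock: 16.45
position: [0.5277, -0.2024, 0.1515]
tool_rot: [-3.141, -0.001, 1.734]
force: [0.9, 1.2, -5.6]
grip_width: 0.0159
[[   0.2 -197.3   97.5]] [ 0.92013459  1.19607415 -5.57903061]
```

View pics/w10.png

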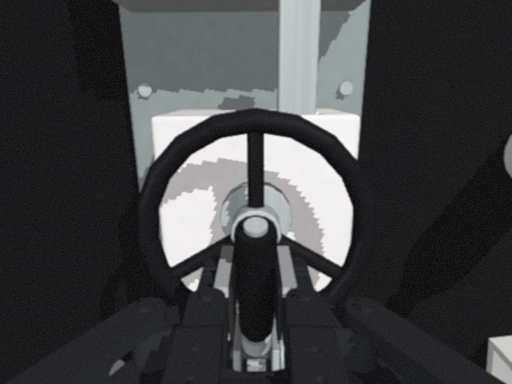

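```bash
python3 -m creep '[{"rx":0,"ry":0,"rz":0,"tx":-6.6,"ty":0,"tz":-11.5,"hand":1},{"rx":0,"ry":0,"rz":0,"tx":-13.9,"ty":0,"tz":-19.9,"hand":1},{"rx":0,"ry":0,"rz":0,"tx":-24.4,"ty":0,"tz":-28.1,"hand":1},{"rx":0,"ry":0,"rz":0,"tx":-36.3,"ty":0,"tz":-33.9,"hand":1},{"rx":0,"ry":0,"rz":0,"tx":-47,"ty":0,"tz":-36.7,"hand":1},{"rx":0,"ry":0,"rz":0,"tx":-58,"ty":0,"tz":-37.7,"hand":1},{"rx":0,"ry":0,"rz":0,"tx":-58,"ty":0,"tz":-37.7,"hand":1},{"rx":0,"ry":0,"rz":0,"tx":-58,"ty":0,"tz":-37.7,"hand":1}]'
python3 -c "
from h import *
s=bot.observe(); print(toseat(s['position']),s['force'])
f=viewer.grab_frame('wrist');cv2.imwrite('pics/w11.png',f['pixels'])
f=viewer.grab_frame('side');crop(f['pixels'],260,150,400,290,4,'s11.png')"
```

```text
clock: 17.3
position: [0.5371, -0.2607, 0.1888]
tool_rot: [-3.141, 0.0, 1.733]
force: [-2.9, 0.3, 6.0]
grip_width: 0.0143
[[-1.000e-01 -2.562e+02  1.348e+02]] [-2.90129574  0.26108041  5.97050767]
```

View pics/w11.png

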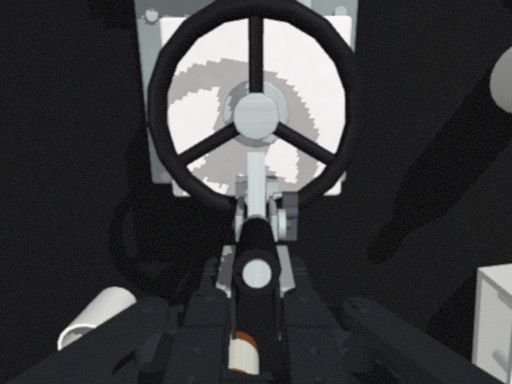

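View pics/s11.png

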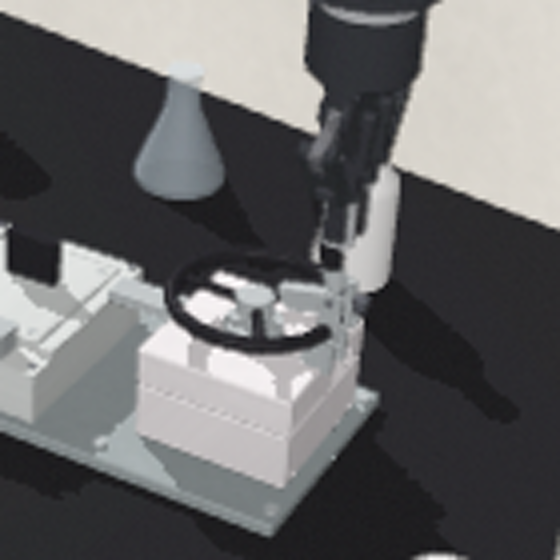

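```bash
python3 -m creep '[{"rx":0,"ry":0,"rz":0,"tx":-2,"ty":0.8,"tz":0,"hand":1},{"rx":0,"ry":0,"rz":0,"tx":-4,"ty":0.8,"tz":0,"hand":1},{"rx":0,"ry":0,"rz":0,"tx":-4,"ty":0.8,"tz":0,"hand":1}]';  python3 -c "
from h import *
s=bot.observe(); print(toseat(s['position']),s['force'])"
```

```text
clock: 17.7
position: [0.5381, -0.2642, 0.1886]
tool_rot: [-3.14, 0.0, 1.733]
force: [-3.4, -2.6, 6.5]
grip_width: 0.0131
[[   0.4 -259.9  134.6]] [-3.38320532 -2.63712636  6.47349713]
```

```bash
python3 -c "
from h import *
import pickle
s=bot.observe()
f=viewer.grab_frame('wrist');pickle.dump((s,f),open('w12.pkl','wb'));crop(f['pixels'],160,130,360,384,3 and 2.3,'w12.png')"
```

```text
(no output)
```

View pics/w12.png

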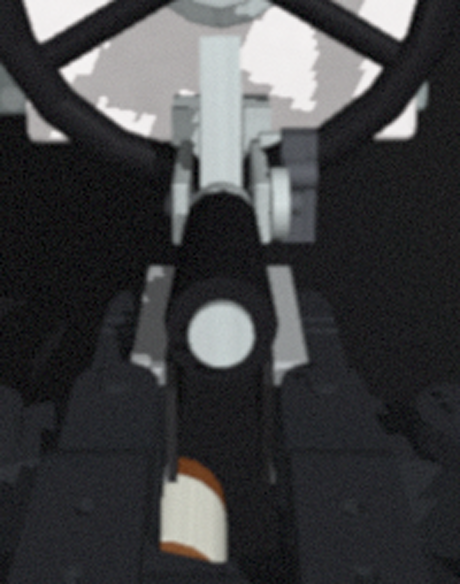

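```bash
python3 -c "
from h import *
import pickle
s,f=pickle.load(open('w12.pkl','rb'));c=cam(f,s)
for a in (70,80,85,90,95):
  r=np.radians(a); 
  print(a,[((proj(c,S(.9,-255.5+L*np.cos(r),88+L*np.sin(r)))[0]-[160,130]+.5)*2.3).round(0) for L in (22,64,90,94)])
print(toseat(s['position']))
"
```

```text
70 [array([220., 205.]), array([219., 209.]), array([218., 213.]), array([218., 213.])]
80 [array([220., 222.]), array([219., 272.]), array([218., 322.]), array([218., 332.])]
85 [array([220., 230.]), array([219., 303.]), array([219., 374.]), array([218., 388.])]
90 [array([220., 238.]), array([219., 332.]), array([219., 422.]), array([219., 439.])]
95 [array([220., 246.]), array([219., 359.]), array([219., 465.]), array([219., 485.])]
[[   0.4 -259.9  134.6]]
```

```bash
python3 -m creep '[{"rx":0,"ry":0,"rz":0,"tx":0,"ty":0,"tz":0,"hand":0.1},{"rx":0,"ry":0,"rz":0,"tx":0,"ty":0,"tz":0,"hand":0.1},{"rx":0,"ry":0,"rz":0,"tx":0,"ty":0,"tz":0,"hand":0.1},{"rx":0,"ry":0,"rz":0,"tx":0,"ty":0,"tz":0,"hand":0.1}]'; python3 -c "
from h import *
import pickle
s=bot.observe();print(toseat(s['position']))
f=viewer.grab_frame('wrist');pickle.dump((s,f),open('w13.pkl','wb'));crop(f['pixels'],160,130,360,384,2.3,'w13.png');c=cam(f,s)
for a in (80,85,90,95):
  r=np.radians(a); 
  print(a,[((proj(c,S(.9,-255.5+L*np.cos(r),88+L*np.sin(r)))[0]-[160,130]+.5)*2.3).round(0) for L in (22,64,90,94)])
"
```

```text
clock: 18.15
position: [0.5386, -0.2634, 0.1883]
tool_rot: [-3.14, -0.001, 1.734]
force: [0.7, -0.4, -0.8]
grip_width: 0.0382
[[   1.  -259.2  134.3]]
80 [array([217., 226.]), array([216., 277.]), array([214., 328.]), array([214., 338.])]
85 [array([217., 234.]), array([216., 307.]), array([214., 379.]), array([214., 393.])]
90 [array([217., 242.]), array([216., 336.]), array([215., 427.]), array([214., 445.])]
95 [array([217., 249.]), array([216., 363.]), array([215., 470.]), array([215., 491.])]
```

View pics/w13.png

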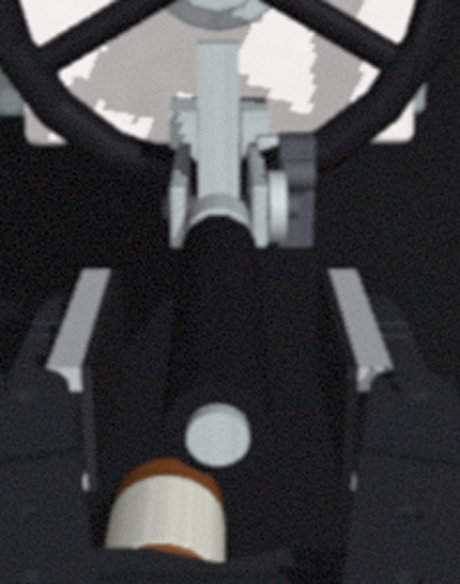

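```bash
python3 -m creep '[{"rx":0,"ry":0,"rz":0,"tx":3.7,"ty":0,"tz":0,"hand":0.1},{"rx":0,"ry":0,"rz":0,"tx":3.7,"ty":0,"tz":0,"hand":0.4},{"rx":0,"ry":0,"rz":0,"tx":3.7,"ty":0,"tz":0,"hand":1},{"rx":0,"ry":0,"rz":0,"tx":3.7,"ty":0,"tz":0,"hand":1},{"rx":0,"ry":0,"rz":0,"tx":3.7,"ty":0,"tz":0,"hand":1},{"rx":0,"ry":0,"rz":0,"tx":3.7,"ty":0,"tz":0,"hand":1}]' 40
cat > rows.py <<'E'
from h import *
import sys
w0=float(sys.argv[1]); r=float(sys.argv[2]) if len(sys.argv)>2 else 60
s=bot.observe(); p=toseat(s['position'])[0]; print(s['clock'],'tcp seat',p,'force',s['force'].round(1))
d=p[:2]-[.9,-195.5]; print('radius',np.hypot(*d).round(2),'wheel',(-90-np.degrees(np.arctan2(d[1],d[0])))%360)
f=lambda w:np.array([60*(1-np.cos(w)),-60*np.sin(w)])
for i in range(1,9):
    w=w0+10*i; print(w,(f(np.radians(w))-f(np.radians(w0))).round(1))
E
python3 rows.py 0
```

```text
clock: 18.8
position: [0.5375, -0.2599, 0.1885]
tool_rot: [-3.139, -0.001, 1.734]
force: [-4.8, 1.5, 4.2]
grip_width: 0.0163
18.8 tcp seat [   0.4 -255.5  134.5] force [-4.8  1.5  4.2]
radius 60.0 wheel 0.4774537773095773
10.0 [  0.9 -10.4]
20.0 [  3.6 -20.5]
30.0 [  8. -30.]
40.0 [ 14.  -38.6]
50.0 [ 21.4 -46. ]
60.0 [ 30. -52.]
70.0 [ 39.5 -56.4]
80.0 [ 49.6 -59.1]
```

```bash
python3 -m creep '[{"rx":0,"ry":0,"rz":0,"tx":0.9,"ty":-10.4,"tz":0,"hand":1},{"rx":0,"ry":0,"rz":0,"tx":3.6,"ty":-20.5,"tz":0,"hand":1},{"rx":0,"ry":0,"rz":0,"tx":8,"ty":-30,"tz":0,"hand":1},{"rx":0,"ry":0,"rz":0,"tx":14,"ty":-38.6,"tz":0,"hand":1},{"rx":0,"ry":0,"rz":0,"tx":14,"ty":-38.6,"tz":0,"hand":1}]'; python3 rows.py 40
python3 -c "
from h import *
f=viewer.grab_frame('wrist');cv2.imwrite('pics/w14.png',f['pixels'])"
```

```text
clock: 19.3
position: [0.4961, -0.2516, 0.1886]
tool_rot: [-3.139, -0.002, 1.734]
force: [-0.9, 0.3, 1.1]
grip_width: 0.0158
19.3 tcp seat [ -39.  -240.5  134.6] force [-0.9  0.3  1.1]
radius 60.14 wheel 41.5623350076348
50.0 [ 7.4 -7.4]
60.0 [ 16.  -13.4]
70.0 [ 25.4 -17.8]
80.0 [ 35.5 -20.5]
90.0 [ 46.  -21.4]
100.0 [ 56.4 -20.5]
110.0 [ 66.5 -17.8]
120.0 [ 76.  -13.4]
```

View pics/w14.png

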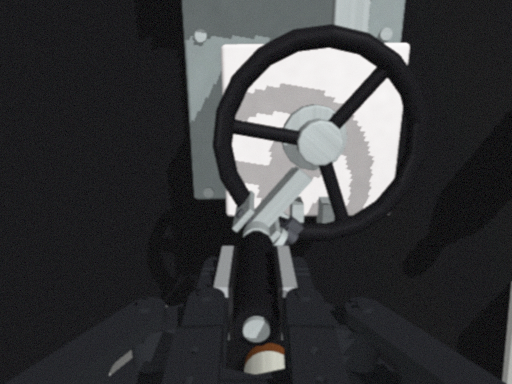

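```bash
python3 -m creep '[{"rx":0,"ry":0,"rz":0,"tx":7.4,"ty":-7.4,"tz":0,"hand":1},{"rx":0,"ry":0,"rz":0,"tx":16,"ty":-13.4,"tz":0,"hand":1},{"rx":0,"ry":0,"rz":0,"tx":25.4,"ty":-17.8,"tz":0,"hand":1},{"rx":0,"ry":0,"rz":0,"tx":35.5,"ty":-20.5,"tz":0,"hand":1},{"rx":0,"ry":0,"rz":0,"tx":46,"ty":-21.4,"tz":0,"hand":1},{"rx":0,"ry":0,"rz":0,"tx":56.4,"ty":-20.5,"tz":0,"hand":1},{"rx":0,"ry":0,"rz":0,"tx":66.5,"ty":-17.8,"tz":0,"hand":1},{"rx":0,"ry":0,"rz":0,"tx":66.5,"ty":-17.8,"tz":0,"hand":1}]'; python3 rows.py 110
```

```text
clock: 20.15
position: [0.4692, -0.1871, 0.1884]
tool_rot: [-3.14, -0.002, 1.736]
force: [-4.6, 2.4, 7.6]
grip_width: 0.0158
20.15 tcp seat [ -55.  -172.5  134.4] force [-4.6  2.4  7.6]
radius 60.45 wheel 112.36466782129605
120.0 [9.5 4.4]
130.0 [18.  10.4]
140.0 [25.4 17.8]
150.0 [31.4 26.4]
160.0 [35.9 35.9]
170.0 [38.6 46. ]
180.0 [39.5 56.4]
190.0 [38.6 66.8]
```

```bash
python3 -m creep '[{"rx":0,"ry":0,"rz":0,"tx":9.5,"ty":4.4,"tz":0,"hand":1},{"rx":0,"ry":0,"rz":0,"tx":18,"ty":10.4,"tz":0,"hand":1},{"rx":0,"ry":0,"rz":0,"tx":25.4,"ty":17.8,"tz":0,"hand":1},{"rx":0,"ry":0,"rz":0,"tx":31.4,"ty":26.4,"tz":0,"hand":1},{"rx":0,"ry":0,"rz":0,"tx":35.9,"ty":35.9,"tz":0,"hand":1},{"rx":0,"ry":0,"rz":0,"tx":38.6,"ty":46,"tz":0,"hand":1},{"rx":0,"ry":0,"rz":0,"tx":39.5,"ty":56.4,"tz":0,"hand":1},{"rx":0,"ry":0,"rz":0,"tx":39.5,"ty":56.4,"tz":0,"hand":1}]'; python3 rows.py 180
python3 -c "
from h import *
f=viewer.grab_frame('wrist');cv2.imwrite('pics/w15.png',f['pixels'])"
```

```text
clock: 20.95
position: [0.5198, -0.1403, 0.1884]
tool_rot: [-3.141, -0.0, 1.736]
force: [1.5, -1.4, 7.1]
grip_width: 0.0159
20.95 tcp seat [   2.6 -134.6  134.4] force [ 1.5 -1.4  7.1]
radius 60.92 wheel 181.5989743415409
190.0 [-0.9 10.4]
200.0 [-3.6 20.5]
210.0 [-8. 30.]
220.0 [-14.   38.6]
230.0 [-21.4  46. ]
240.0 [-30.  52.]
250.0 [-39.5  56.4]
260.0 [-49.6  59.1]
```

View pics/w15.png

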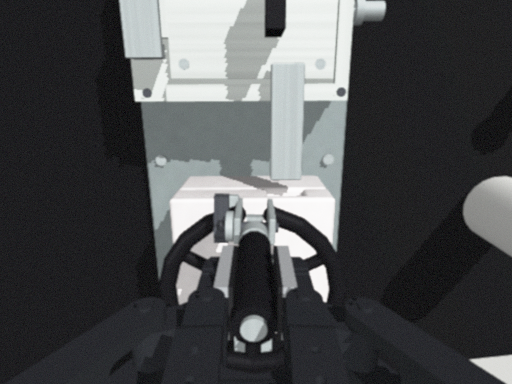

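```bash
python3 -m creep '[{"rx":0,"ry":0,"rz":0,"tx":-0.9,"ty":9.6,"tz":0,"hand":1},{"rx":0,"ry":0,"rz":0,"tx":-3.8,"ty":19.5,"tz":0,"hand":1},{"rx":0,"ry":0,"rz":0,"tx":-8.3,"ty":29,"tz":0,"hand":1},{"rx":0,"ry":0,"rz":0,"tx":-14.4,"ty":37.6,"tz":0,"hand":1},{"rx":0,"ry":0,"rz":0,"tx":-21.9,"ty":45,"tz":0,"hand":1},{"rx":0,"ry":0,"rz":0,"tx":-30.5,"ty":50.7,"tz":0,"hand":1},{"rx":0,"ry":0,"rz":0,"tx":-40,"ty":54.8,"tz":0,"hand":1},{"rx":0,"ry":0,"rz":0,"tx":-40,"ty":54.8,"tz":0,"hand":1}]'; python3 rows.py 250
```

```text
clock: 21.8
position: [0.58, -0.1718, 0.1885]
tool_rot: [-3.141, -0.001, 1.734]
force: [3.4, 0.5, 7.0]
grip_width: 0.0156
21.8 tcp seat [  56.8 -175.6  134.5] force [3.4 0.5 7. ]
radius 59.34 wheel 250.40463437485494
260.0 [-10.1   2.7]
270.0 [-20.5   3.6]
280.0 [-30.9   2.7]
290.0 [-41.  -0.]
300.0 [-50.5  -4.4]
310.0 [-59.1 -10.4]
320.0 [-66.5 -17.8]
330.0 [-72.5 -26.4]
```

Now to the stop, with a small over-travel and force check.

```bash
python3 -m creep '[{"rx":0,"ry":0,"rz":0,"tx":-5,"ty":1.5,"tz":0,"hand":1},{"rx":0,"ry":0,"rz":0,"tx":-10,"ty":2.8,"tz":0,"hand":1},{"rx":0,"ry":0,"rz":0,"tx":-15,"ty":3.5,"tz":0,"hand":1},{"rx":0,"ry":0,"rz":0,"tx":-20,"ty":3.8,"tz":0,"hand":1},{"rx":0,"ry":0,"rz":0,"tx":-20,"ty":3.8,"tz":0,"hand":1}]'; python3 rows.py 270; python3 -m creep '[{"rx":0,"ry":0,"rz":0,"tx":-1.5,"ty":0,"tz":0,"hand":1},{"rx":0,"ry":0,"rz":0,"tx":-1.5,"ty":0,"tz":0,"hand":1}]'; python3 rows.py 270
```

```text
clock: 22.3
position: [0.5866, -0.1904, 0.1885]
tool_rot: [-3.141, -0.001, 1.734]
force: [2.5, -1.1, 6.1]
grip_width: 0.0157
22.3 tcp seat [  60.3 -195.1  134.5] force [ 2.5 -1.1  6.1]
radius 59.4 wheel 269.61417566683053
280.0 [-10.4  -0.9]
290.0 [-20.5  -3.6]
300.0 [-30.  -8.]
310.0 [-38.6 -14. ]
320.0 [-46.  -21.4]
330.0 [-52. -30.]
340.0 [-56.4 -39.5]
350.0 [-59.1 -49.6]
clock: 22.5
position: [0.5868, -0.1909, 0.1885]
tool_rot: [-3.141, -0.002, 1.735]
force: [1.4, 2.5, 6.2]
grip_width: 0.016
22.5 tcp seat [  60.4 -195.6  134.5] force [1.4 2.5 6.2]
radius 59.5 wheel 270.09629533708596
280.0 [-10.4  -0.9]
290.0 [-20.5  -3.6]
300.0 [-30.  -8.]
310.0 [-38.6 -14. ]
320.0 [-46.  -21.4]
330.0 [-52. -30.]
340.0 [-56.4 -39.5]
350.0 [-59.1 -49.6]
```

```bash
python3 -m creep '[{"rx":0,"ry":0,"rz":0,"tx":-1.5,"ty":0,"tz":0,"hand":1},{"rx":0,"ry":0,"rz":0,"tx":-2.5,"ty":0,"tz":0,"hand":1},{"rx":0,"ry":0,"rz":0,"tx":-2.5,"ty":0,"tz":0,"hand":1}]'; python3 rows.py 270 | head -2; python3 -c "
from h import *
f=viewer.grab_frame('wrist');cv2.imwrite('pics/w16.png',f['pixels'])"
```

```text
clock: 22.8
position: [0.5871, -0.1918, 0.1884]
tool_rot: [-3.141, -0.004, 1.736]
force: [-0.5, 10.7, 10.0]
grip_width: 0.0157
22.8 tcp seat [  60.6 -196.5  134.4] force [-0.5 10.7 10. ]
radius 59.71 wheel 270.9596385560809
```

View pics/w16.png

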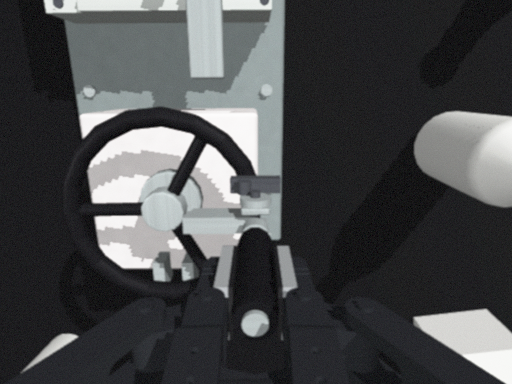

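```bash
python3 -m creep '[{"rx":0,"ry":0,"rz":0,"tx":1.5,"ty":0,"tz":0,"hand":0.6},{"rx":0,"ry":0,"rz":0,"tx":1.5,"ty":0,"tz":0,"hand":0},{"rx":0,"ry":0,"rz":0,"tx":1.5,"ty":0,"tz":0,"hand":0},{"rx":0,"ry":0,"rz":0,"tx":1.5,"ty":0,"tz":0,"hand":0},{"rx":0,"ry":0,"rz":0,"tx":1.5,"ty":0,"tz":0,"hand":0}]'; python3 -m creep '[{"rx":0,"ry":0,"rz":0,"tx":0,"ty":0,"tz":-25,"hand":0},{"rx":0,"ry":0,"rz":0,"tx":0,"ty":0,"tz":-65,"hand":0},{"rx":0,"ry":0,"rz":0,"tx":0,"ty":0,"tz":-110,"hand":0},{"rx":0,"ry":0,"rz":0,"tx":40,"ty":-20,"tz":-140,"hand":0},{"rx":0,"ry":0,"rz":0,"tx":90,"ty":-40,"tz":-150,"hand":0},{"rx":0,"ry":0,"rz":0,"tx":100,"ty":-50,"tz":-150,"hand":0},{"rx":0,"ry":0,"rz":0,"tx":100,"ty":-50,"tz":-150,"hand":0},{"rx":0,"ry":0,"rz":0,"tx":100,"ty":-50,"tz":-150,"hand":0}]'
python3 -c "
from h import *
import pickle
s=bot.observe();print(s['position'])
f=viewer.grab_frame('wrist');pickle.dump((s,f),open('w17.pkl','wb'));cv2.imwrite('pics/w17.png',f['pixels'])
f=viewer.grab_frame('side');crop(f['pixels'],200,130,380,290,4,'s17.png')"
```

```text
clock: 23.35
position: [0.5862, -0.1937, 0.1881]
tool_rot: [-3.14, -0.001, 1.734]
force: [-0.1, 0.3, 0.2]
grip_width: 0.0428
clock: 24.15
position: [0.5211, -0.1031, 0.3387]
tool_rot: [-3.141, -0.001, 1.735]
force: [-0.0, 0.1, -0.4]
grip_width: 0.0427
[ 0.52114909 -0.10314904  0.33874257]
```

View pics/w17.png

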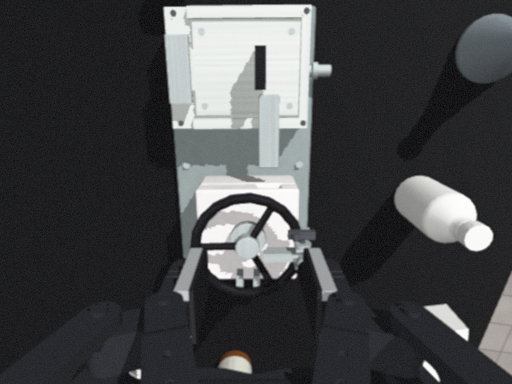

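View pics/s17.png

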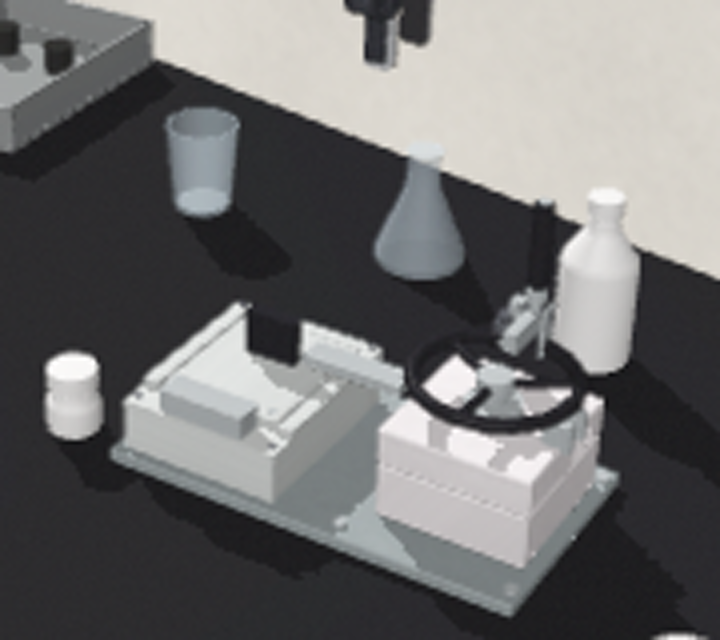

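```bash
python3 -c "
from h import *
import pickle
s,f=pickle.load(open('w17.pkl','rb'));c=cam(f,s);crop(f['pixels'],150,0,330,150,4,'w17a.png');crop(f['pixels'],180,180,330,300,5,'w17b.png')
print(toseat(back(c,[[260,95.5],[278,95.5]],.0725)))
print('hub,',toseat(back(c,[[247,247]],.122)))
"
```

```text
[[ 16.  -28.4  18.5]
 [ 36.5 -28.4  18.5]]
hub, [[   1.  -193.5   68. ]]
```

View pics/w17a.png

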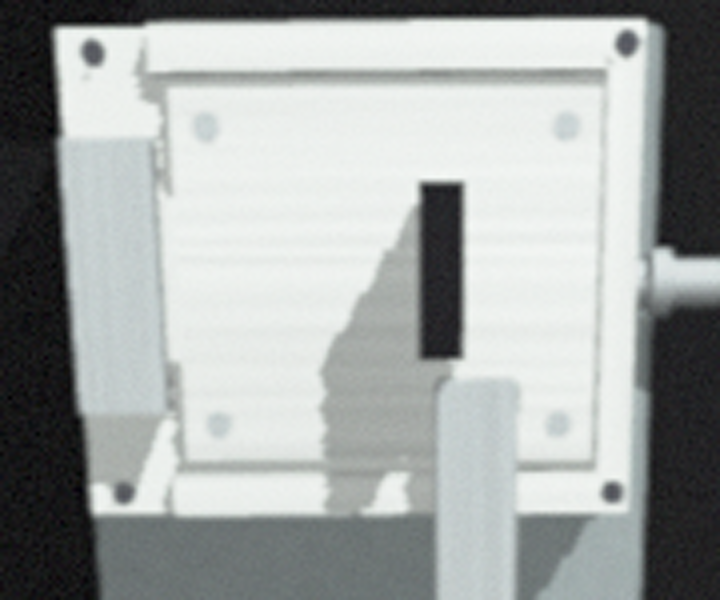

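View pics/w17b.png

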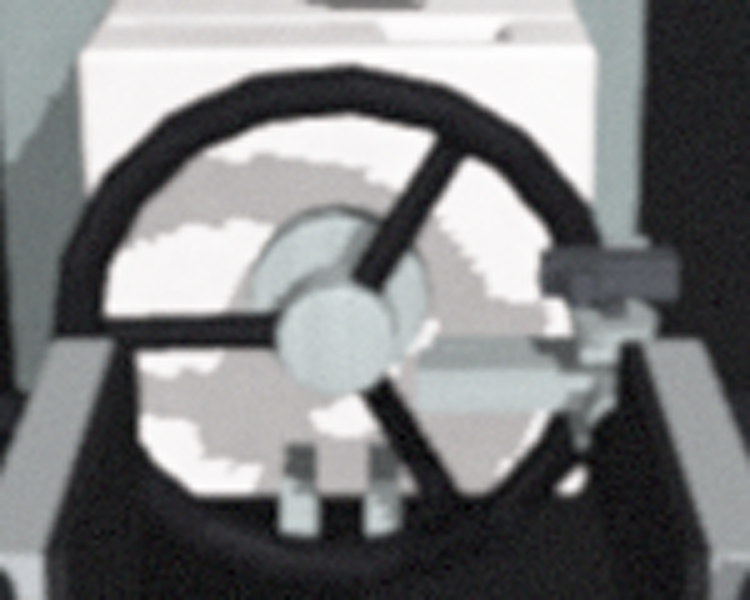

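```bash
python3 -c "
from h import *
import pickle
s,f=pickle.load(open('w17.pkl','rb'));c=cam(f,s)
a=toseat(back(c,np.array([[270,329],[110,333],[370,270],[452,145],[370,390],[445,495]])/5+[179.9,179.9],.119));print(a)
for i in (0,2,4): d=a[i+1]-a[i];print(np.degrees(np.arctan2(d[1],d[0])))
print(toseat(back(c,[[260,94.7]],.0725)))
s,f=pickle.load(open('w7.pkl','rb'));c=cam(f,s)
a=toseat(back(c,np.array([[391,355],[392,290],[350,440],[275,482],[435,437],[510,487]])/2.7+[109.7,79.7],.119));print(a)
for i in (0,2,4): d=a[i+1]-a[i];print(np.degrees(np.arctan2(d[1],d[0])))
"
```

```text
[[ -14.2 -193.2   65. ]
 [ -51.  -194.2   65. ]
 [   8.9 -178.6   65. ]
 [  27.2 -148.5   65. ]
 [   8.8 -208.8   65. ]
 [  26.5 -236.4   65. ]]
-178.44343252866014
58.701510492346536
-57.3277707113169
[[ 16.  -27.5  18.5]]
[[   0.7 -167.3   65. ]
 [   1.  -142.4   65. ]
 [ -14.9 -201.5   65. ]
 [ -44.  -219.2   65. ]
 [  17.3 -200.2   65. ]
 [  46.5 -221.2   65. ]]
89.30972280213493
-148.69004961746555
-35.722860662065294
```

```bash
python3 -c "
from h import *
f=viewer.grab_frame('top');cv2.imwrite('pics/topF.png',f['pixels'])"
```

```text
(no output)
```

View pics/topF.png

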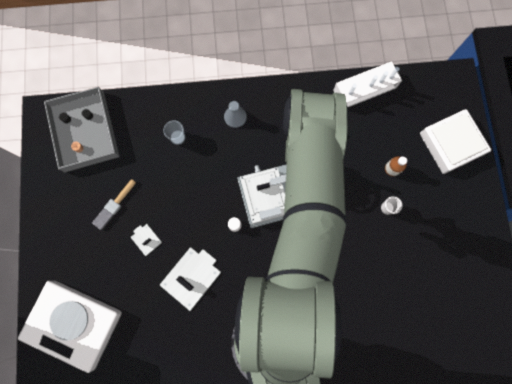

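The final top view shows the jar (234,225), beaker (174,131), flask (235,115), brown bottle (397,165) and brush (115,205) in their original places. The arm hides bottle_a here, but it stood upright and in place in the side view. I'm handing the job in.

```bash
python3 -c "
from workcell import bot
print(bot.job_done()); print(bot.observe()['clock'])"
```

```text
the job is handed in; nothing more can be done
None
the job is handed in; nothing more can be done
```

The job is handed in, after about 24 s of robot time. The cover is seated, the crank is upright and the wheel is at its stop.

**What I did:**
- **Cover:** I took the middle-sized cover by its fin and slid its tongue under the keeper tilted about 14°. I then swung it flat and pressed it home, with firm contact at the expected height.
- **Crank:** I lifted it in an arc past the catch. Near 80° the sleeve had slipped to the edge of the pads, so I opened the fingers and the catch snapped it upright. The wrist view then put it at 90°.
- **Wheel:** I re-gripped the sleeve and cranked clockwise to the hard stop, which met the push with about 10 N at a measured 270–271°.

**Last checks:**
- **Cover:** it lies flat inside its ridges.
- **Clamp bar:** its tip measured about 27.5 mm short of the seat centre, against an expected 27 mm, so it lies over the cover.
- **Wheel:** the spoke angles match three quarters of a turn. They scattered by up to about 3°, with a mean of about 1°, which I put down to noise in reading the picture.
- **Crank:** it still stands upright after release.
- **Bystanders:** those in the final top view stand where they were. The arm hid bottle_a in that view, but the side view showed it in place.
- **Forces:** the highest wrist force I read was about 55 N, while pressing the cover down.

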